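# Fetch the vial and cup from between the reagent bottles

## Robot

A 6-joint arm with a two-finger parallel gripper is mounted at the origin on a cart in front of the work surface, level with it; the furniture and walls round the work are solid. World frame = base frame: x ahead of the robot, y to its left, z up, the work surface at z = 0. Lengths are in m, angles in degrees, forces in N, time in s.
With the tool pointing down it reaches from about 0.3 to 0.75 m from the base axis. Payload 8.5 kg.
Tool frame: the origin (TCP) lies midway between the tips of the shut fingers; the grasp point (between the pads) lies 19 mm behind it; z points along the fingers, y is the direction in which the jaws open and shut (so a half turn about z gives the same grasp; the last joint's range is limited). The gripper opens to 85 mm and grips with 20 to 120 N. Pads are 22 mm wide; open, the fingers measure 114 mm over their backs; the gripper's body (76 mm by 85 mm) begins 54 mm behind the grasp point. The pads swing forward as they close: fully open they stand 13 mm farther back than shut.
Start: joints at [-77.137, 21.807, 74.336, -0, 83.858, -12.336], TCP at [0.234, -0.498, 0.231] pointing down, gripper open.
Joint ranges: [-178.18, 178.18], [-50.72, 133.34], [12.68, 142.11], [-81.47, 261.47], [9.98, 163.14], [-165.26, 165.26]. Speed limits (degrees/s): [136.94, 136.94, 180, 180, 180, 180].

## Interface

Orientations are given as a 3x3 rotation matrix whose columns are the frame's x, y, z axes.
In Python, from rig import env, eyes, close_job gives the robot as it stands.
- The arm moves only by the tool jog_arm, never from a script. Its argument "deltas" is one flat list of numbers, 7 for each row, row after row: the shift along the tool's x, y, z in units of 0.75 m (1.0 is 0.75 m), then the turn, a rotation vector about the tool's x, y, z in units of 180 degrees (1.0 is 180 degrees), then the gripper command: -1 is fully open, 1 is shut, values between are in proportion. In form: [dx, dy, dz, ax, ay, az, fingers, dx, dy, dz, ax, ay, az, fingers, ...]. A call has 1 to 12 rows; each row is the pose to reach, as a shift and turn from the pose commanded when the call began, along the tool's axes at that moment, turning the shorter way round; what a row does not reach only later rows make up. A row lasts 1/12 s, in which the tool goes at most 41.7 mm and 7.16 degrees, less where a joint would pass 70% of its speed; a pose out of reach is approached as far as the arm can. A call with a number of a shift or a turn outside -1 to 1 is refused whole. A call with a gripper value outside its range is refused whole. The fingers move at their own pace and stop on an object; "grip_force" is the grip in N (left out, the last holds). Time passes only in rows, so rows that repeat a pose let the fingers close. It gives the time, the measured TCP pose, the force and the opening at its end, in the units of the state.
- env.observe(): the state, without advancing time (a new reading comes with each control period).
- eyes.get_image(name): name is "side" or "top"; returns the picture (420x560x3 uint8, red, green, blue); there is no depth.
- eyes.camera_params(name): a dict with "intrinsics" (3x3 intrinsics, pixels), "k1" (the pictures are not rectified: a ray, as slopes to the right and down, at radius r is drawn at 1 + k1 r^2 times it, then the intrinsics apply), "R" (3x3) and "t" (3): a world point X has camera coordinates R X + t. Camera axes: x right, y down, z forward; pixel columns grow to the right and rows downward; lengths in m; the calibration is good to about 2 mm. A picture is of the moment at which its call begins. camera_params takes no time and is no camera call.
- close_job(): hands the job in, once; it reports no verdict.
The state is a dict: "time_s": time; "q": joint angles; "qvel": joint speeds; "joint_efforts": joint torques, N m; "position": TCP position; "tool_rot": TCP orientation; "ft_force": force on the tool from outside, world axes, zero at the start; "wrist_torque": the same for the moment, N m; "grip_width": finger opening in m.
Only numpy, scipy, OpenCV 4.12 (cv2) and the standard library are available. Lean on these libraries where they do the work, as an engineer would, in place of code of your own. Each camera call takes 0.05 s, during which the arm holds its last target.

## Task

Clear both reagent bottles off the grey mat and stand them on the brown tray, leaving the dropper vial and the specimen cup where they stand meanwhile. With the bottles out of the way, fetch the vial into the small ring and the cup into the large ring on the white plate; when both are in, put each bottle back on the very circle of the mat that it came from. Set everything down gently and upright.

Things in the scene. Friction and masses are not known exactly. Their poses are not given: they have to be found in the camera images.
- mat: fixed grey bench mat, 100 x 280 mm, 3 mm thick; origin at the centre of its underside, z up, y along its length. Four outlined circles in a row on its y axis: two large ones (79 mm across) at y = -92 and +92 mm and two small ones (51 mm across) at y = -26 and +26 mm. At the start each bottle stands centred on a large circle, the vial and the cup each on a small one; which is on which side varies.
- tall_bottle: tall white reagent bottle with a green band and a white cap, 76 mm across, 190 mm high, about 0.5 kg; the cap is 33 mm across and spans heights 162 to 190 mm (sloping shoulder below it). Origin at the centre of its underside, z up.
- short_bottle: short white reagent bottle with a purple band and a black cap, 56 mm across, 120 mm high, about 0.2 kg; the cap is 35 mm across and spans heights 96 to 120 mm (sloping shoulder below it). Origin at the centre of its underside, z up.
- vial: small amber dropper vial with a white cap, body 26 mm across and 42 mm high, cap 17 mm across, 58 mm high in all, 20 g. Origin at the centre of its underside, z up.
- cup: white specimen cup with a flat lid, body 45 mm across, lid 49 mm across from height 45 to 55 mm (the top), 35 g. Origin at the centre of its underside, z up.
- tray: fixed flat brown tray, 120 x 260 mm, its flat top 14 mm above the counter and without a rim: the side area where the bottles wait. Origin at the centre of its underside, z up, y along its length. It lies on one side of the mat, the white plate on the other; the sides vary.
- plate: fixed white plate, 120 x 220 mm, its flat top 14 mm above the counter. Origin at the centre of its underside, z up, y along its length; it carries the two rings.
- vial_ring: small dark steel ring fixed on the white plate, the vial's place: inner diameter 46 mm, outer 56 mm, 8 mm high, open at the bottom so the vial stands on the plate inside it. Origin at the ring's centre on the plate's top (its underside), z up.
- cup_ring: large dark steel ring fixed on the white plate, the cup's place: inner diameter 68 mm, outer 78 mm, 8 mm high, open at the bottom so the cup stands on the plate inside it. Origin at the ring's centre on the plate's top (its underside), z up.
Mind the look-alikes: they are no part of the job. Of the things that look like the cup, the middle-sized one is meant.

How it is judged (in metres and radians):
On the way, in this order (a step that is already met when the one before it is completed fails the run):
1. both bottles stand on the brown tray while the vial and the cup are still where they were (x of tall_bottle in the frame of tray between -0.055 and 0.055 m and y of tall_bottle in the frame of tray between -0.125 and 0.125 m and z of tall_bottle in the frame of tray between 0.009 and 0.019 m and angle between each of tall_bottle, short_bottle's own z axis and vertical below 0.1 rad and linear speed of each of tall_bottle, short_bottle below 0.02 m/s and x of short_bottle in the frame of tray between -0.055 and 0.055 m and y of short_bottle in the frame of tray between -0.125 and 0.125 m and z of short_bottle in the frame of tray between 0.009 and 0.019 m and distance of each of vial, cup from where it was at the start of the episode below 0.015 m), for 0.2 s.
2. the vial stands in the small ring and the cup in the large ring, the bottles still on the tray (horizontal distance between vial and vial_ring below 0.011 m and z of vial in the frame of vial_ring below 0.005 m and angle between each of vial, cup, tall_bottle, short_bottle's own z axis and vertical below 0.1 rad and linear speed of each of vial, cup, tall_bottle, short_bottle below 0.02 m/s and horizontal distance between cup and cup_ring below 0.0125 m and z of cup in the frame of cup_ring below 0.005 m and x of tall_bottle in the frame of tray between -0.055 and 0.055 m and y of tall_bottle in the frame of tray between -0.125 and 0.125 m and z of tall_bottle in the frame of tray between 0.009 and 0.019 m and x of short_bottle in the frame of tray between -0.055 and 0.055 m and y of short_bottle in the frame of tray between -0.125 and 0.125 m and z of short_bottle in the frame of tray between 0.009 and 0.019 m), for 0.2 s.
At the end, for the whole second after the job is handed in: The vial stands flat inside the small ring (within 11 mm of its centre) and the cup flat inside the large ring (within 12.5 mm), each bottle is back within 15 mm of where it stood at the start, all upright (within 0.1 rad) and at rest (horizontal distance between vial and vial_ring below 0.011 m and z of vial in the frame of vial_ring below 0.005 m and angle between each of vial, cup, tall_bottle, short_bottle's own z axis and vertical below 0.1 rad and linear speed of each of vial, cup, tall_bottle, short_bottle below 0.02 m/s and horizontal distance between cup and cup_ring below 0.0125 m and z of cup in the frame of cup_ring below 0.005 m and distance of each of tall_bottle, short_bottle from where it was at the start of the episode below 0.015 m); the robot touches nothing.
It fails at once if a bottle, the vial or the cup is tipped over (angle between any of tall_bottle, short_bottle, vial, cup's own z axis and vertical above 0.6 rad).
It also fails if it takes over 122 s, if anything falls off the work surface, if the arm or the gripper's body presses on something with over 40 N, if the wrist force passes 120 N, or if a joint passes its speed limit or range.

## Working session

There is one attempt and no reset: what is moved stays moved. The work goes in short steps, Python scripts to look and compute and a tool call to move; the robot and the scene stay as the last step left them, time stands still between calls to the robot, and variables do not carry over. Pictures are saved under pics/ and viewed, and the job is handed in when it is done.

Besides the shell and the picture viewer there is one more tool, called after "Request:" as a command line: name --argument value ..., lists and objects as JSON in quotes. jog_arm: Moves the arm, as the interface text tells. Its arguments: {"type":"object","properties":{"deltas":{"type":"array"},"grip_force":{"type":"number"}},"required":["deltas"]}

```bash
ls -la; mkdir -p pics
python3 - <<'E'
from rig import env, eyes
import cv2, numpy as np
s=env.observe()
print(s)
for n in ("side","top"):
    im=eyes.get_image(n); cv2.imwrite(f"pics/{n}0.png",im[:,:,::-1])
    print(n,eyes.camera_params(n))
E
```

```text
total 12
drwxr-xr-x  3 agent agent 4096 Dec  6 03:47 .
drwxr-xr-x 23 root  root  4096 Dec  6 03:47 ..
drwxr-xr-x  2 agent agent 4096 Dec  6 03:47 pics
{'time_s': 0.0, 'q': array([-7.71372860e+01,  2.18409590e+01,  7.43849475e+01, -4.98943187e-04,
        8.38577809e+01, -1.23361974e+01]), 'qvel': array([ 0.01357407, -0.0147478 ,  0.03464508,  0.01385141,  0.03510675,
        0.06349795]), 'joint_efforts': array([-4.30328191e-04, -4.48464489e+01, -2.31276637e+01, -2.16327712e-04,
        4.89417580e-03, -6.36681364e-06]), 'position': array([ 0.23409457, -0.49737051,  0.23071093]), 'tool_rot': array([[ 9.04834794e-01,  4.25762709e-01, -3.33598168e-04],
       [ 4.25762732e-01, -9.04833727e-01,  1.42204118e-03],
       [ 3.03601234e-04, -1.42874601e-03, -9.99998933e-01]]), 'ft_force': array([ 0.85780062, -0.44120664,  0.21654447]), 'wrist_torque': array([ 0.02597846, -0.0071954 , -0.0552388 ]), 'grip_width': 0.08574499960522672}
side {'intrinsics': array([[421.40965114,   0.        , 285.8753824 ],
       [  0.        , 421.40965114, 206.25786896],
       [  0.        ,   0.        ,   1.        ]]), 'k1': -0.018557836959518337, 'R': array([[ 0.98846845, -0.15070582,  0.01476099],
       [-0.11137004, -0.78957467, -0.6034638 ],
       [ 0.10260041,  0.59486099, -0.79725376]]), 't': array([-0.58004927,  0.10725327,  0.84250775])}
top {'intrinsics': array([[451.12770206,   0.        , 284.67867367],
       [  0.        , 451.12770206, 216.16883619],
       [  0.        ,   0.        ,   1.        ]]), 'k1': 0.04472456770544582, 'R': array([[-1.16561055e-02, -9.99931745e-01, -8.00374445e-04],
       [-9.98362676e-01,  1.16826354e-02, -5.59953918e-02],
       [ 5.60009203e-02,  1.46375776e-04, -9.98430706e-01]]), 't': array([0.01006158, 0.59353135, 0.99402955])}
```

View pics/side0.png

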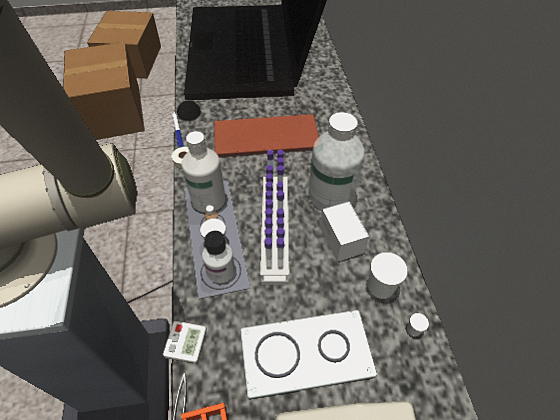

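View pics/top0.png

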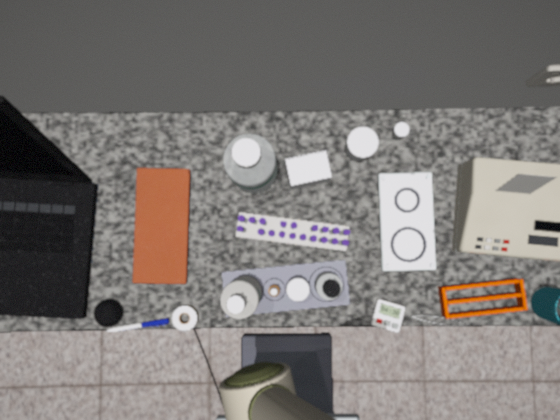

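```bash
cat > h.py <<'E'
from rig import env, eyes
import cv2, numpy as np
CP={n:eyes.camera_params(n) for n in("side","top")}
def proj(n,X):
    c=CP[n];X=np.atleast_2d(np.asarray(X,float));p=X@c["R"].T+c["t"];s=p[:,:2]/p[:,2:];r2=(s**2).sum(1,keepdims=True)
    d=s*(1+c["k1"]*r2);K=c["intrinsics"];return d@K[:2,:2].T+K[:2,2]
def unproj(n,uv,z):
    c=CP[n];K=c["intrinsics"];d=(np.asarray(uv,float)-K[:2,2])/K[0,0];s=d.copy()
    for _ in range(20): s=d/(1+c["k1"]*(s@s))
    r=c["R"].T@np.array([s[0],s[1],1.]);o=-c["R"].T@c["t"];return o+r*(z-o[2])/r[2]
def crop(n,u0,v0,u1,v1,f,name,im=None):
    im=eyes.get_image(n) if im is None else im
    c=cv2.resize(im[v0:v1,u0:u1],None,fx=f,fy=f,interpolation=cv2.INTER_CUBIC)
    for u in range((u0+9)//10*10,u1,10):
        L=10 if u%50==0 else 4
        cv2.line(c,(int((u-u0+.5)*f),0),(int((u-u0+.5)*f),L),(255,0,0),1)
        if u%20==0: cv2.putText(c,str(u),(int((u-u0+.5)*f)-10,20),0,.35,(255,0,0),1)
    for v in range((v0+9)//10*10,v1,10):
        cv2.line(c,(0,int((v-v0+.5)*f)),(5,int((v-v0+.5)*f)),(255,0,0),1)
        cv2.putText(c,str(v),(7,int((v-v0+.5)*f)+4),0,.35,(255,0,0),1)
    cv2.imwrite(f"pics/{name}.png",c[:,:,::-1])
E
python3 - <<'E'
from h import *
im=cv2.imread("pics/top0.png")[:,:,::-1]
crop("top",210,250,365,330,5,"t_mat",im)
crop("top",365,160,450,285,4.5,"t_plate",im)
crop("top",120,155,205,295,4,"t_tray",im)
im=cv2.imread("pics/side0.png")[:,:,::-1]
crop("side",170,120,290,300,3.3,"s_mat",im)
print(proj("top",[[0,0,0],[.3,0,0],[.75,0,0]]))
E
```

```text
[[289.31782705 489.83190053]
 [287.61957638 347.88624418]
 [285.25381274 148.50315695]]
```

View pics/t_mat.png

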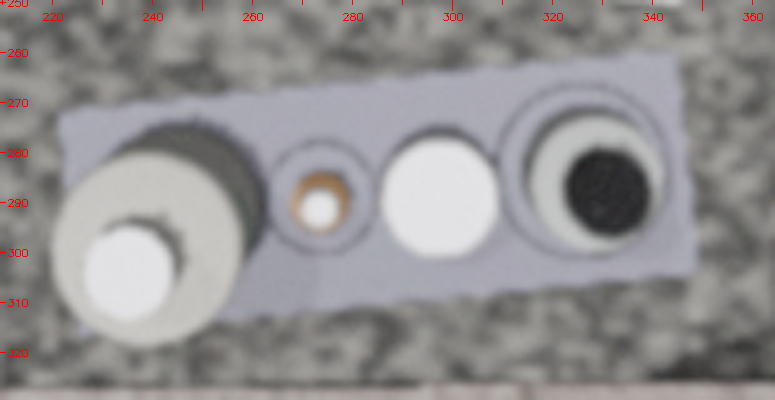

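View pics/t_plate.png

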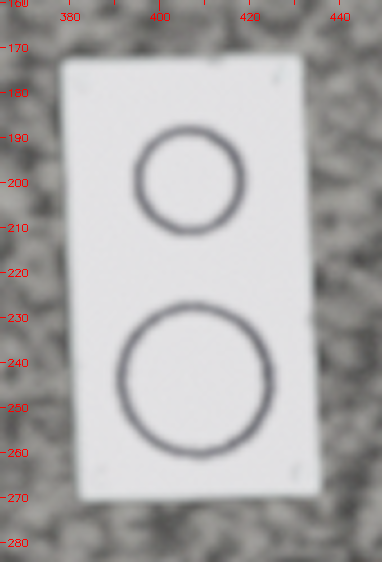

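View pics/t_tray.png

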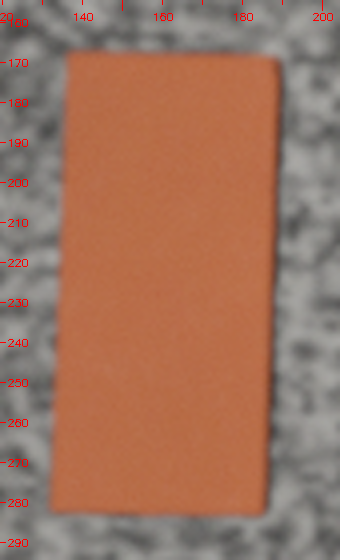

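View pics/s_mat.png

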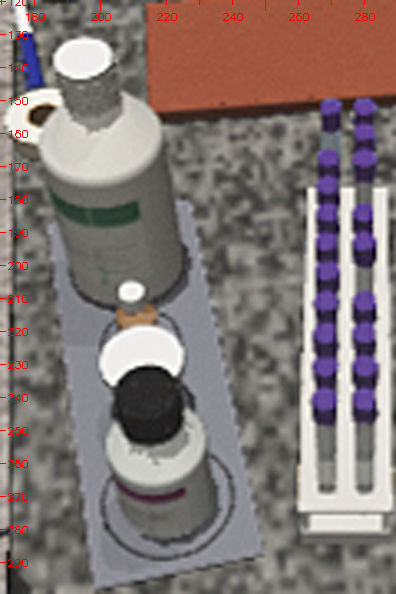

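Run:
```python
from h import *
u=lambda uv,z:unproj("top",uv,z)
tl,tr,br=u((221,272),.003),u((345,260),.003),u((349.5,304),.003)
print("mat corners",tl,tr,br,np.linalg.norm(tl-tr),np.linalg.norm(tr-br)); c=(tl+br)/2
ax=(tl-tr);ax/=np.linalg.norm(ax);print("mat c",c,np.degrees(np.arctan2(ax[1],ax[0]))-90)
for y in(92,26,-26,-92): print(y,(c+ax*y/1000)[:2])
for n,uv,z in(("tall",(235.5,304),.193),("vial",(273.5,291.5),.061),("cup",(297.5,289),.058),("short",(331,288),.123),("smallcircle",(273.2,288.8),.003),("shortcircle",(326.5,283.5),.003)):print(n,u(uv,z)[:2])
for n,uv,z in(("tall",(195.5,138),.193),("vial",(209.5,208),.061),("cup",(212.7,227.3),.058),("short",(215,239),.123)):print("side",n,unproj("side",uv,z)[:2])
P=[u(p,.014) for p in((378.5,173),(431.5,172),(435.5,270),(382,270.5))]
print("plate",np.mean(P,0),[np.linalg.norm(P[i]-P[i-1]) for i in range(4)])
d=P[0]-P[3];print(np.degrees(np.arctan2(d[1],d[0])));d=P[1]-P[2];print(np.degrees(np.arctan2(d[1],d[0])))
print("vring",u((406.8,199.5),.022),"cring",u((408,243.8),.022))
P=[u(p,.014) for p in((136,167.5),(189,168.5),(185.5,283),(132,283))]
print("tray",np.mean(P,0),P,[np.linalg.norm(P[i]-P[i-1]) for i in range(4)])
# obstacles
print("rack",[u(p,.05) for p in((236,213),(350,230),(348,249),(236,236))])
print("bigbottle cap",u((246,152),.25))
print("ring side", unproj("side",(277,354),.022),unproj("side",(333.7,345.8),.022))
```

```text
mat corners [0.47014875 0.14797225 0.003     ] [ 0.49378038 -0.13174789  0.003     ] [ 0.39563438 -0.13976328  0.003     ] 0.28071659725832265 0.09847276264527766
mat c [0.43289157 0.00410448 0.003     ] 4.829058902891475
92 [0.42514671 0.09577791]
26 [0.4307028  0.03001219]
-26 [ 0.43508033 -0.02180322]
-92 [ 0.44063642 -0.08756894]
tall [0.4242392 0.0947165]
vial [0.43150718 0.02867608]
cup [ 0.43585246 -0.02233274]
short [ 0.44390413 -0.08707742]
smallcircle [0.43117919 0.03083561]
shortcircle [ 0.44165157 -0.0891298 ]
side tall [0.42688871 0.08950945]
side vial [0.4331295  0.02365623]
side cup [ 0.43702493 -0.02251119]
side short [ 0.44566808 -0.09336873]
plate [ 0.57958887 -0.26978651  0.014     ] [np.float64(0.2185175127782086), np.float64(0.11849530030960877), np.float64(0.2190334260661891), np.float64(0.11807258377275241)]
0.6873004942327489
0.5754840109719824
vring [ 0.62727414 -0.26902334  0.022     ] cring [ 0.52888617 -0.26899949  0.022     ]
tray [0.57707163 0.28045459 0.014     ] [array([0.70725859, 0.33611678, 0.014     ]), array([0.70389963, 0.21754558, 0.014     ]), array([0.44766827, 0.22513884, 0.014     ]), array([0.44946005, 0.34301718, 0.014     ])] [np.float64(0.2578908697752864), np.float64(0.11861876641611717), np.float64(0.25634384412802386), np.float64(0.11789195518442176)]
rack [array([0.59984522, 0.10848188, 0.05      ]), array([ 0.56016355, -0.13762119,  0.05      ]), array([ 0.51928984, -0.13248447,  0.05      ]), array([0.55007175, 0.10875262, 0.05      ])]
bigbottle cap [0.69274112 0.06886103 0.25      ]
ring side [ 0.52936809 -0.27433875  0.022     ] [ 0.62814201 -0.27473803  0.022     ]
```

Candidates (top view):
- **Tall bottle:** on the mat at (240,297); the larger look-alike is at (250,160).
- **Short bottle:** black cap at (331,288).
- **Vial:** on the mat at (273,291).
- **Cup:** mat (298,289) is the middle size; the big one is at (362,142) and the small one at (402,130).

The crop shows tall bottle, vial, cup and short bottle in a row on the mat. The tray is on the left at (162,226), and the plate is on the right with its rings at (407,199) and (408,244).

Now I'll turn the jaws along world x and hover over the tall bottle.

Request:
jog_arm --deltas '[0,0,-0.067,0,0,-0.04,-1,0.567,-0.604,-0.067,0,0,-0.36,-1,0.567,-0.604,-0.067,0,0,-0.36,-1,0.567,-0.604,-0.067,0,0,-0.36,-1,0.567,-0.604,-0.067,0,0,-0.36,-1,0.567,-0.604,-0.067,0,0,-0.36,-1,0.567,-0.604,-0.067,0,0,-0.36,-1,0.567,-0.604,-0.067,0,0,-0.36,-1,0.567,-0.604,-0.067,0,0,-0.36,-1,0.567,-0.604,-0.067,0,0,-0.36,-1,0.567,-0.604,-0.067,0,0,-0.36,-1,0.567,-0.604,-0.067,0,0,-0.36,-1]'

```text
time_s: 1.1
position: [0.3756, -0.0597, 0.2794]
tool_rot: [[0.0, 1.0, 0.0], [1.0, -0.0, 0.0], [0.0, 0.0, -1.0]]
ft_force: [1.0, -0.6, 0.3]
grip_width: 0.0854
```

Request:
jog_arm --deltas '[0.05,0.016,0,0,0,0,-1,0.1,0.032,0,0,0,0,-1,0.14,0.045,0,0,0,0,-1,0.16,0.052,0,0,0,0,-1,0.17,0.056,0,0,0,0,-1,0.17,0.056,0,0,0,0,-1,0.17,0.056,0,0,0,0,-1,0.17,0.056,0,0,0,0,-1]'

```text
time_s: 1.77
position: [0.4175, 0.0648, 0.2792]
tool_rot: [[0.001, 1.0, -0.0], [1.0, -0.001, -0.0], [-0.0, -0.0, -1.0]]
ft_force: [0.1, -0.1, 0.6]
grip_width: 0.0857
```

Run:
```python
from h import *
s=env.observe();print(s["position"],s["q"])
t=eyes.get_image("top");d=eyes.get_image("side")
cv2.imwrite("pics/a_t.png",t[:,:,::-1]);crop("side",100,60,300,310,3,"a_s",d)
crop("top",190,220,370,360,4,"a_tc",t)
p=s["position"]
for n in("top","side"):print(n,proj(n,[p,p+[.0427+.0145,0,.013],p-[.0427+.0145,0,-.013]]))
```

```text
[0.41751991 0.06475135 0.27924515] [-7.32043364e+00  6.73721770e+00  8.71836259e+01 -1.71143199e-02
  8.60969809e+01 -7.24446299e+00]
top [[248.08014242 315.24276624]
 [247.21478302 280.60812691]
 [247.59955017 353.01821246]]
side [[182.13847206 110.9732766 ]
 [215.68165282 101.73448905]
 [145.23016684 107.91005882]]
```

View pics/a_s.png

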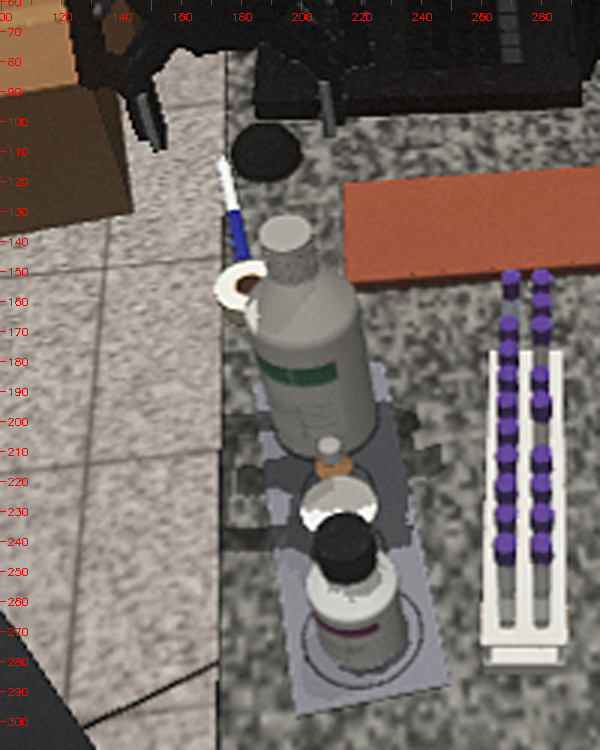

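View pics/a_tc.png

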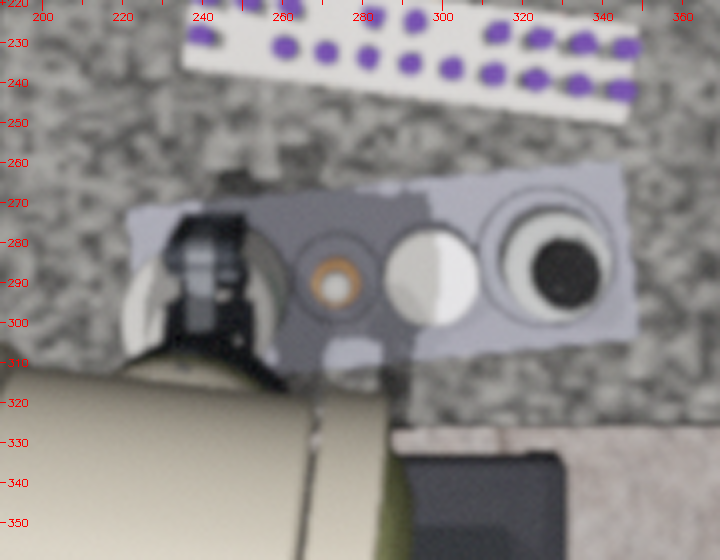

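Run:
```python
from h import *
p=np.array([.4175,.06475,.27925])
for n in("side","top"):
  for dy in(-.011,0.011):
    for dx in (-.057,-.043,.043,.057):print(n,dx,dy,proj(n,p+[dx,dy,.013]).round(1))
t=cv2.imread("pics/a_t.png")[:,:,::-1]
crop("top",225,265,280,310,12,"a_t2",t)
crop("side",135,80,225,120,8,"a_s2")
```

```text
side -0.057 -0.011 [[145.  112.3]]
side -0.043 -0.011 [[153.8 111.5]]
side 0.043 -0.011 [[207.3 106.8]]
side 0.057 -0.011 [[215.9 106. ]]
side -0.057 0.011 [[145.7 103.6]]
side -0.043 0.011 [[154.3 102.8]]
side 0.043 0.011 [[206.8  98.3]]
side 0.057 0.011 [[215.2  97.5]]
top -0.057 -0.011 [[254.5 352.8]]
top -0.043 -0.011 [[254.4 343.8]]
top 0.043 -0.011 [[254.1 289.4]]
top 0.057 -0.011 [[254.  280.7]]
top -0.057 0.011 [[240.7 353. ]]
top -0.043 0.011 [[240.7 344. ]]
top 0.043 0.011 [[240.4 289.6]]
top 0.057 0.011 [[240.4 280.8]]
```

View pics/a_t2.png

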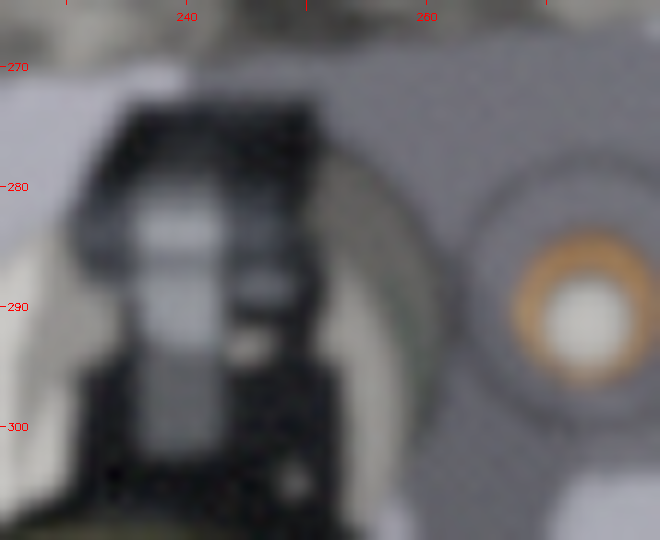

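View pics/a_s2.png

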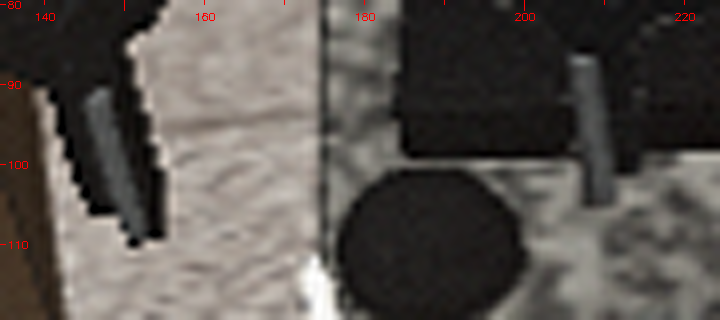

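Request:
jog_arm --deltas '[0.018,0.005,0,0,0,0,-1,0.035,0.011,0.02,0,0,0,-1,0.035,0.011,0.05,0,0,0,-1,0.035,0.011,0.08,0,0,0,-1,0.035,0.011,0.11,0,0,0,-1,0.035,0.011,0.135,0,0,0,-1,0.035,0.011,0.15,0,0,0,-1,0.035,0.011,0.15,0,0,0,-1,0.035,0.011,0.15,0,0,0,-1]'

```text
time_s: 2.67
position: [0.426, 0.0915, 0.167]
tool_rot: [[0.001, 1.0, -0.001], [1.0, -0.001, 0.0], [0.0, -0.001, -1.0]]
ft_force: [0.4, 0.2, -0.2]
grip_width: 0.0855
```

Run:
```python
from h import *
crop("side",150,110,250,230,5,"b_s")
```

```text
(no output)
```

View pics/b_s.png

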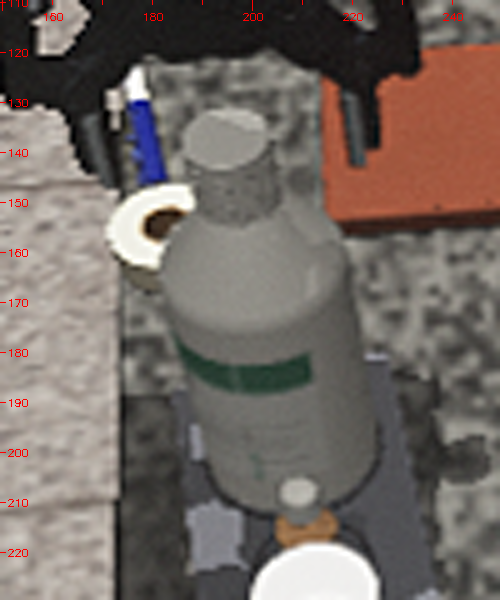

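Request:
jog_arm --deltas '[0,0,0,0,0,0,1,0,0,0,0,0,0,1,0,0,0,0,0,0,1,0,0,0,0,0,0,1,0,0,0,0,0,0,1,0,0,0,0,0,0,1,0,0,0,0,0,0,1,0,0,0,0,0,0,1]' --grip_force 70

```text
time_s: 3.38
position: [0.4261, 0.0919, 0.1675]
tool_rot: [[-0.0, 1.0, 0.001], [1.0, 0.0, -0.0], [-0.0, 0.001, -1.0]]
ft_force: [-1.4, -1.0, 4.9]
grip_width: 0.0311
```

Request:
jog_arm --deltas '[0,0,-0.003,0,0,0,1,0,0,-0.008,0,0,0,1,0,0,-0.016,0,0,0,1,0,0,-0.028,0,0,0,1,0,0,-0.042,0,0,0,1,0,0,-0.058,0,0,0,1,0,0,-0.074,0,0,0,1,0,0,-0.09,0,0,0,1,0,0,-0.104,0,0,0,1,0,0,-0.114,0,0,0,1,0,0,-0.12,0,0,0,1,0,0,-0.12,0,0,0,1]'

```text
time_s: 4.38
position: [0.4262, 0.092, 0.2575]
tool_rot: [[-0.0, 1.0, 0.001], [1.0, 0.0, -0.0], [-0.0, 0.001, -1.0]]
ft_force: [-0.2, 0.3, -5.1]
grip_width: 0.0311
```

Run:
```python
from h import *
crop("side",130,40,330,230,3,"c_s")
```

```text
(no output)
```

View pics/c_s.png

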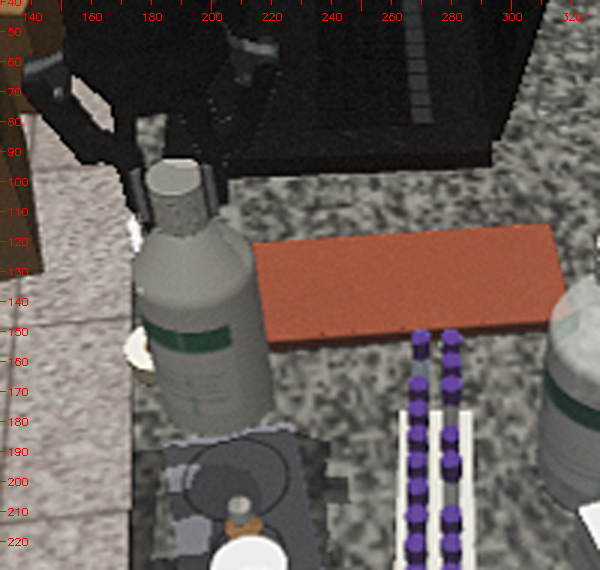

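Request:
jog_arm --deltas '[0.003,0.003,0,0,0,0,1,0.011,0.012,0,0,0,0,1,0.023,0.025,0,0,0,0,1,0.037,0.041,0,0,0,0,1,0.053,0.059,0,0,0,0,1,0.07,0.078,0,0,0,0,1,0.087,0.097,0,0,0,0,1,0.104,0.116,0,0,0,0,1,0.121,0.135,0,0,0,0,1,0.138,0.154,0,0,0,0,1,0.154,0.171,0,0,0,0,1,0.169,0.188,0,0,0,0,1]'

```text
time_s: 5.43
position: [0.5678, 0.2202, 0.2557]
tool_rot: [[-0.0, 1.0, -0.001], [1.0, 0.0, -0.0], [-0.0, -0.001, -1.0]]
ft_force: [0.5, -0.6, -3.4]
grip_width: 0.0311
```

Request:
jog_arm --deltas '[0.015,0.017,0,0,0,0,1,0.03,0.033,0,0,0,0,1,0.043,0.048,0,0,0,0,1,0.055,0.061,0,0,0,0,1,0.065,0.072,0,0,0,0,1,0.073,0.081,0,0,0,0,1,0.078,0.087,0,0,0,0,1,0.081,0.09,0,0,0,0,1,0.082,0.091,0,0,0,0,1,0.082,0.091,0,0,0,0,1,0.082,0.091,0,0,0,0,1]'

```text
time_s: 6.35
position: [0.6351, 0.2801, 0.2569]
tool_rot: [[0.0, 1.0, -0.0], [1.0, -0.0, -0.0], [-0.0, -0.0, -1.0]]
ft_force: [-0.4, 0.1, -4.0]
grip_width: 0.0314
```

Run:
```python
from h import *
print(env.observe()["position"],env.observe()["q"])
crop("side",130,20,330,200,3,"d_s")
crop("top",100,120,300,300,3,"d_t")
```

```text
[0.63505183 0.28009937 0.25685034] [ 1.40556610e+01  3.67566455e+01  4.41187159e+01 -4.10540113e-03
  9.91335933e+01  1.40637540e+01]
```

View pics/d_s.png

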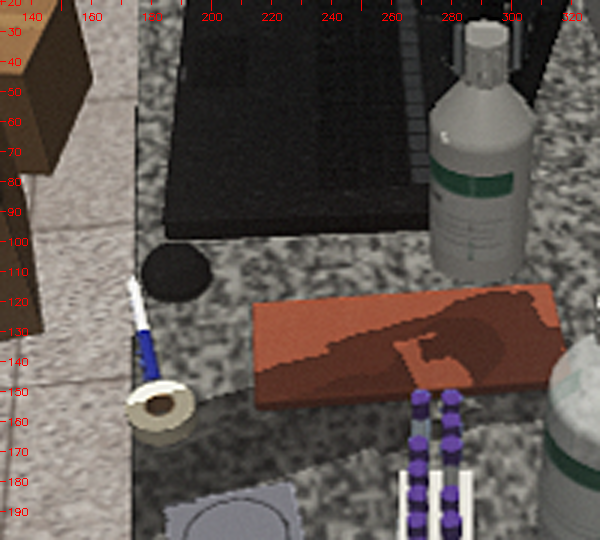

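View pics/d_t.png

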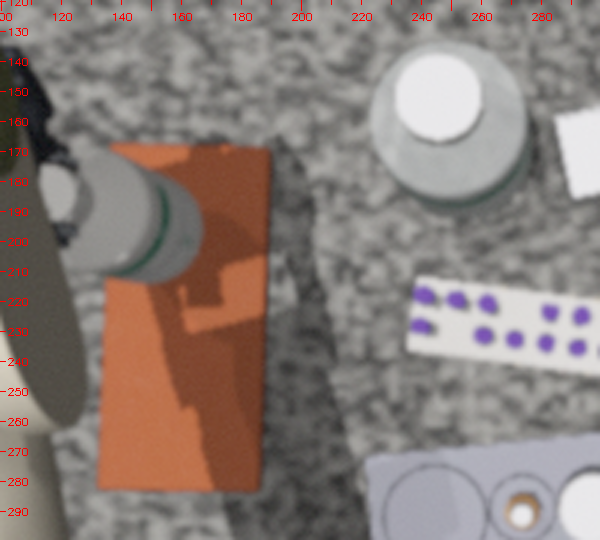

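Request:
jog_arm --deltas '[0,0,0.004,0,0,0,1,0,0,0.014,0,0,0,1,0,0,0.028,0,0,0,1,0,0,0.044,0,0,0,1,0,0,0.06,0,0,0,1,0,0,0.075,0,0,0,1,0,0,0.086,0,0,0,1,0,0,0.094,0,0,0,1,0,0,0.098,0,0,0,1,0,0,0.1,0,0,0,1,0,0,0.102,0,0,0,1,0,0,0.102,0,0,0,1]'

```text
time_s: 7.45
position: [0.6353, 0.2802, 0.1806]
tool_rot: [[0.0, 1.0, 0.001], [1.0, -0.0, 0.0], [0.0, 0.001, -1.0]]
ft_force: [0.4, 0.4, -4.7]
grip_width: 0.0313
```

Request:
jog_arm --deltas '[0,0,0.001,0,0,0,1,0,0,0.002,0,0,0,1,0,0,0.0025,0,0,0,1,0,0,0.0025,0,0,0,1]'

```text
time_s: 7.78
position: [0.6353, 0.2803, 0.1786]
tool_rot: [[-0.0, 1.0, 0.0], [1.0, 0.0, 0.0], [0.0, 0.0, -1.0]]
ft_force: [-0.9, 0.0, -3.9]
grip_width: 0.0313
```

Still carrying about 4–5 N, so I'll creep down another millimetre or two.

Request:
jog_arm --deltas '[0,0,0.001,0,0,0,1,0,0,0.0015,0,0,0,1,0,0,0.0015,0,0,0,1]'

```text
time_s: 8.03
position: [0.6353, 0.2803, 0.1785]
tool_rot: [[-0.0, 1.0, 0.002], [1.0, 0.0, 0.0], [0.0, 0.002, -1.0]]
ft_force: [-1.9, -0.2, 5.5]
grip_width: 0.0315
```

Request:
jog_arm --deltas '[0,0,0,0,0,0,-1,0,0,0,0,0,0,-1,0,0,0,0,0,0,-1,0,0,0,0,0,0,-1,0,0,0,0,0,0,-1,0,0,0,0,0,0,-1,0,0,-0.03,0,0,0,-1,0,0,-0.07,0,0,0,-1,0,0,-0.11,0,0,0,-1,0,0,-0.13,0,0,0,-1,0,0,-0.13,0,0,0,-1]'

```text
time_s: 8.95
position: [0.636, 0.2805, 0.2794]
tool_rot: [[-0.0, 1.0, 0.008], [1.0, 0.0, 0.002], [0.002, 0.008, -1.0]]
ft_force: [0.6, -0.5, 0.2]
grip_width: 0.0852
```

Run:
```python
from h import *
crop("side",130,20,330,200,3,"e_s")
```

```text
(no output)
```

View pics/e_s.png

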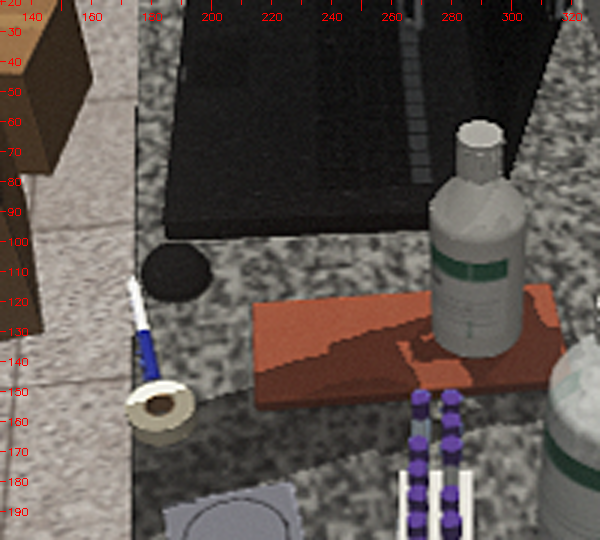

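Request:
jog_arm --deltas '[-0.02,-0.01,0,0,0,0,-1,-0.06,-0.031,0,0,0,0,-1,-0.11,-0.057,0,0,0,0,-1,-0.16,-0.083,0,0,0,0,-1,-0.21,-0.109,0,0,0,0,-1,-0.26,-0.135,0,0,0,0,-1,-0.31,-0.161,0,0,0,0,-1,-0.36,-0.187,0,0,0,0,-1,-0.41,-0.213,0,0,0,0,-1,-0.45,-0.234,0,0,0,0,-1,-0.48,-0.249,0,0,0,0,-1,-0.495,-0.257,0,0,0,0,-1]'

```text
time_s: 10.0
position: [0.4406, -0.0931, 0.2735]
tool_rot: [[0.003, 1.0, -0.002], [1.0, -0.003, 0.001], [0.001, -0.002, -1.0]]
ft_force: [0.9, 0.6, -0.5]
grip_width: 0.0853
```

Request:
jog_arm --deltas '[0,0,0,0,0,0,-1,0,0,0.01,0,0,0,-1,0,0,0.04,0,0,0,-1,0,0,0.07,0,0,0,-1,0,0,0.1,0,0,0,-1,0,0,0.13,0,0,0,-1,0,0,0.15,0,0,0,-1,0,0,0.15,0,0,0,-1]'

```text
time_s: 10.67
position: [0.4411, -0.089, 0.1588]
tool_rot: [[-0.002, 1.0, -0.006], [1.0, 0.002, 0.003], [0.003, -0.006, -1.0]]
ft_force: [-0.1, -0.2, -0.6]
grip_width: 0.0855
```

Run:
```python
from h import *
crop("side",150,150,270,300,4.5,"f_s")
crop("top",230,220,370,340,4.5,"f_t")
```

```text
(no output)
```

View pics/f_s.png

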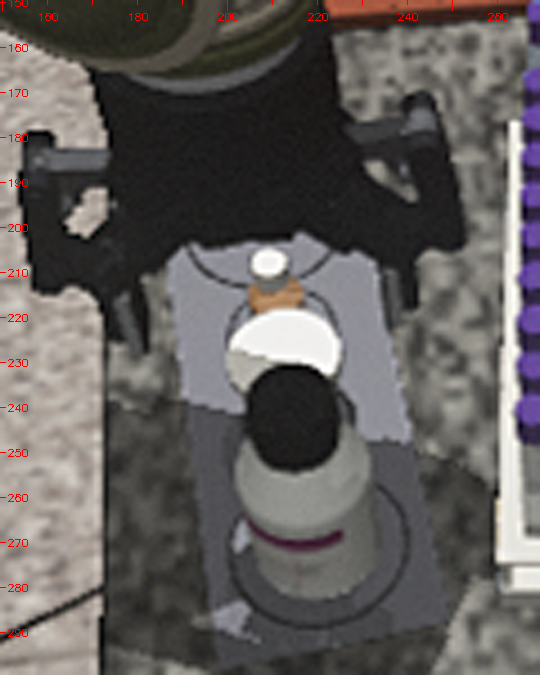

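View pics/f_t.png

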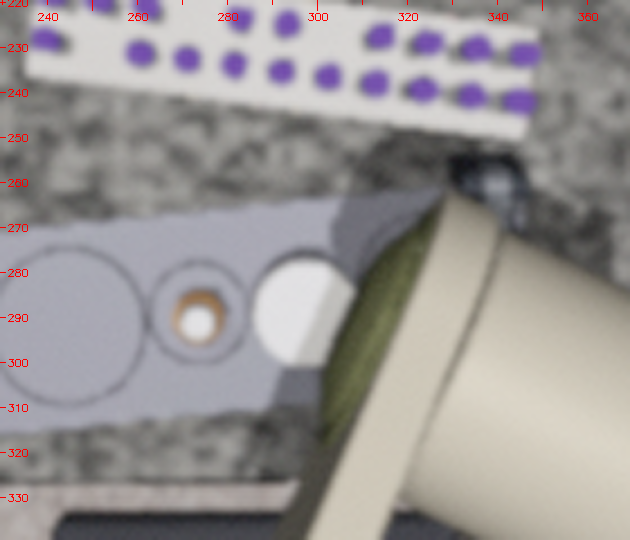

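Request:
jog_arm --deltas '[-0.002,0.0045,0.015,0,0,0,-1,-0.002,0.0045,0.035,0,0,0,-1,-0.002,0.0045,0.055,0,0,0,-1,-0.002,0.0045,0.072,0,0,0,-1,-0.002,0.0045,0.081,0,0,0,-1,-0.002,0.0045,0.081,0,0,0,-1,-0.002,0.0045,0.081,0,0,0,-1]'

```text
time_s: 11.35
position: [0.4463, -0.0925, 0.1022]
tool_rot: [[-0.0, 1.0, 0.001], [1.0, 0.0, -0.0], [-0.0, 0.001, -1.0]]
ft_force: [-0.8, 1.0, 0.6]
grip_width: 0.0855
```

Request:
jog_arm --deltas '[0,0,0,0,0,0,1,0,0,0,0,0,0,1,0,0,0,0,0,0,1,0,0,0,0,0,0,1,0,0,0,0,0,0,1,0,0,0,0,0,0,1,0,0,0,0,0,0,1,0,0,0,0,0,0,1]' --grip_force 50

```text
time_s: 12.02
position: [0.4458, -0.0926, 0.1021]
tool_rot: [[-0.0, 1.0, 0.0], [1.0, 0.0, -0.0], [-0.0, 0.0, -1.0]]
ft_force: [-2.1, 0.1, 6.4]
grip_width: 0.0333
```

Request:
jog_arm --deltas '[0,0,-0.004,0,0,0,1,0,0,-0.014,0,0,0,1,0,0,-0.03,0,0,0,1,0,0,-0.05,0,0,0,1,0,0,-0.072,0,0,0,1,0,0,-0.096,0,0,0,1,0,0,-0.12,0,0,0,1,0,0,-0.144,0,0,0,1,0,0,-0.164,0,0,0,1,0,0,-0.179,0,0,0,1,0,0,-0.187,0,0,0,1,0,0,-0.187,0,0,0,1]'

```text
time_s: 13.02
position: [0.4461, -0.0926, 0.2431]
tool_rot: [[-0.0, 1.0, 0.002], [1.0, 0.0, -0.001], [-0.001, 0.002, -1.0]]
ft_force: [0.1, 0.1, -2.0]
grip_width: 0.0333
```

Run:
```python
from h import *
crop("side",130,100,300,300,3,"g_s")
crop("top",210,220,370,340,4.5,"g_t")
```

View pics/g_s.png

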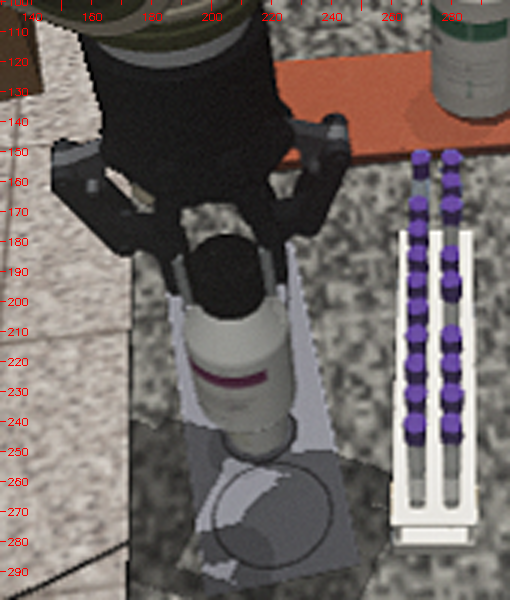

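View pics/g_t.png

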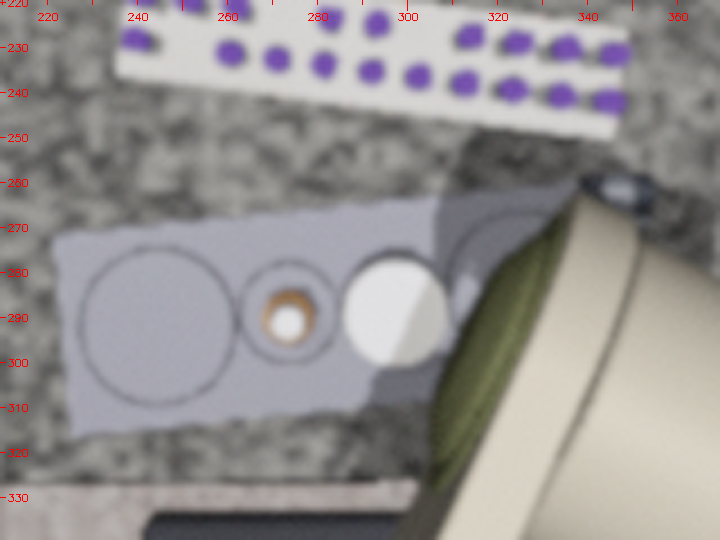

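Request:
jog_arm --deltas '[0.004,0.001,0,0,0,0,1,0.014,0.003,0,0,0,0,1,0.03,0.006,0,0,0,0,1,0.05,0.009,0,0,0,0,1,0.074,0.014,0,0,0,0,1,0.1,0.019,0,0,0,0,1,0.128,0.024,0,0,0,0,1,0.156,0.029,0,0,0,0,1,0.184,0.035,0,0,0,0,1,0.212,0.04,0,0,0,0,1,0.24,0.045,0,0,0,0,1,0.268,0.05,0,0,0,0,1]'

```text
time_s: 14.12
position: [0.4831, 0.1102, 0.2413]
tool_rot: [[-0.0, 1.0, -0.001], [1.0, 0.0, 0.0], [0.0, -0.001, -1.0]]
ft_force: [0.3, 0.6, -1.9]
grip_width: 0.0334
```

Request:
jog_arm --deltas '[0.028,0.005,0,0,0,0,1,0.056,0.01,0,0,0,0,1,0.084,0.016,0,0,0,0,1,0.112,0.021,0,0,0,0,1,0.138,0.026,0,0,0,0,1,0.162,0.031,0,0,0,0,1,0.183,0.035,0,0,0,0,1,0.2,0.038,0,0,0,0,1,0.213,0.04,0,0,0,0,1,0.22,0.042,0,0,0,0,1,0.222,0.042,0,0,0,0,1,0.222,0.042,0,0,0,0,1]'

```text
time_s: 15.12
position: [0.5148, 0.2749, 0.2417]
tool_rot: [[-0.0, 1.0, -0.0], [1.0, 0.0, -0.0], [-0.0, -0.0, -1.0]]
ft_force: [0.3, -0.1, -2.0]
grip_width: 0.0334
```

Run:
```python
from h import *
print(env.observe()["position"],env.observe()["ft_force"])
crop("side",150,20,330,200,3,"i_s")
```

```text
[0.51479111 0.27491672 0.24166436] [ 0.33942308 -0.07785215 -2.0225147 ]
```

View pics/i_s.png

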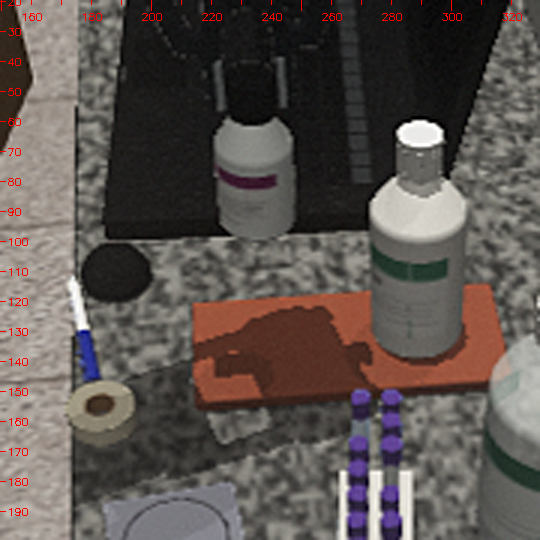

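Request:
jog_arm --deltas '[0,0,0.006,0,0,0,1,0,0,0.02,0,0,0,1,0,0,0.04,0,0,0,1,0,0,0.064,0,0,0,1,0,0,0.09,0,0,0,1,0,0,0.115,0,0,0,1,0,0,0.136,0,0,0,1,0,0,0.152,0,0,0,1,0,0,0.162,0,0,0,1,0,0,0.166,0,0,0,1,0,0,0.167,0,0,0,1,0,0,0.167,0,0,0,1]'

```text
time_s: 16.17
position: [0.5151, 0.2749, 0.1171]
tool_rot: [[0.0, 1.0, 0.001], [1.0, -0.0, 0.0], [0.0, 0.001, -1.0]]
ft_force: [-0.4, -0.5, -1.5]
grip_width: 0.0334
```

Request:
jog_arm --deltas '[0,0,0.0015,0,0,0,1,0,0,0.003,0,0,0,1,0,0,0.004,0,0,0,1,0,0,0.004,0,0,0,1]'

```text
time_s: 16.5
position: [0.5148, 0.275, 0.1137]
tool_rot: [[-0.0, 1.0, 0.0], [1.0, 0.0, 0.0], [0.0, 0.0, -1.0]]
ft_force: [-0.0, 0.4, -1.4]
grip_width: 0.0334
```

Request:
jog_arm --deltas '[0,0,0.001,0,0,0,1,0,0,0.0015,0,0,0,1,0,0,0.0015,0,0,0,1]'

```text
time_s: 16.75
position: [0.5149, 0.2752, 0.1131]
tool_rot: [[-0.0, 1.0, 0.001], [1.0, 0.0, 0.0], [0.0, 0.001, -1.0]]
ft_force: [-2.7, 0.2, 4.5]
grip_width: 0.0337
```

Contact (4.5 N upwards). Releasing with a part opening, then rising.

Request:
jog_arm --deltas '[0,0,0,0,0,0,-0.3,0,0,0,0,0,0,-0.3,0,0,0,0,0,0,-0.3,0,0,0,0,0,0,-0.3,0,0,0,0,0,0,-0.3,0,0,-0.02,0,0,0,-0.3,0,0,-0.05,0,0,0,-0.3,0,0,-0.09,0,0,0,-0.3,0,0,-0.13,0,0,0,-0.3,0,0,-0.15,0,0,0,-0.3,0,0,-0.16,0,0,0,-0.3,0,0,-0.16,0,0,0,-0.3]'

```text
time_s: 17.75
position: [0.5152, 0.2751, 0.2337]
tool_rot: [[0.0, 1.0, 0.003], [1.0, -0.0, 0.001], [0.001, 0.003, -1.0]]
ft_force: [-1.2, -0.6, -0.2]
grip_width: 0.0553
```

Run:
```python
from h import *
crop("side",150,20,330,290,2.2,"j_s")
t=eyes.get_image("top")
crop("top",210,250,365,330,5,"j_t",t)
crop("top",100,140,300,300,3,"j_t2",t)
```

```text
(no output)
```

View pics/j_s.png

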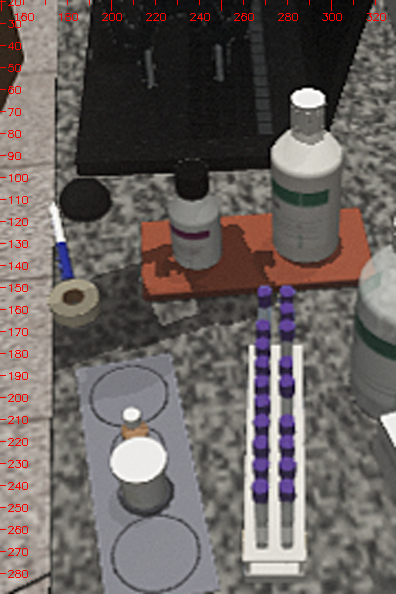

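View pics/j_t.png

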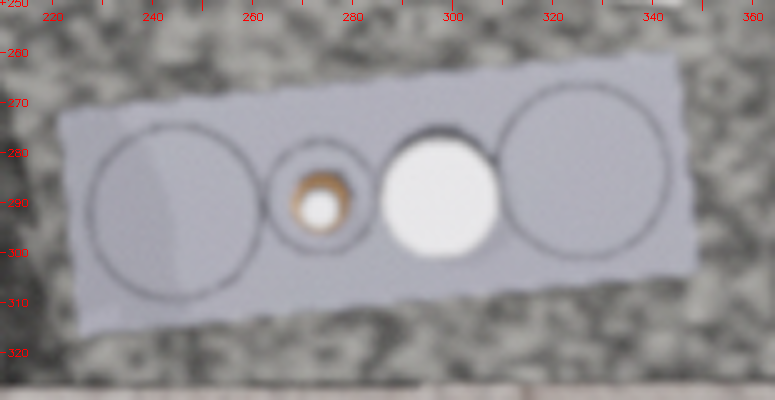

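View pics/j_t2.png

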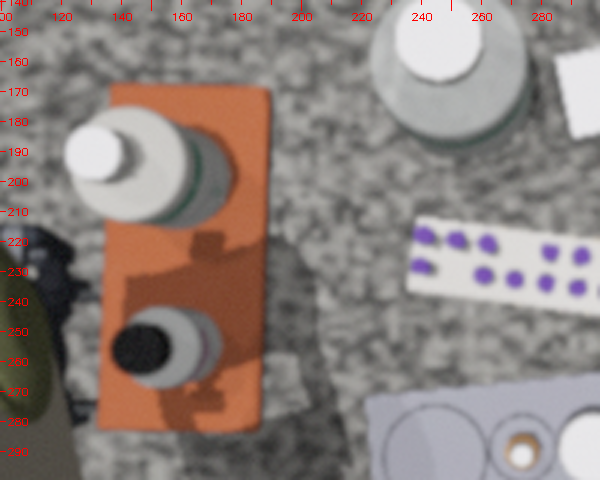

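Run:
```python
from h import *
u=lambda uv,z:unproj("top",uv,z)
print("tall",u((131,191),.204),"short",u((147,256.5),.134))
cs=[((244.7,292),.003,"tallcircle"),((273.3,288.6),.003,"vialcircle"),((326,283.7),.003,"shortcircle"),((273.4,291.5),.061,"vial"),((297.4,289),.058,"cup")]
for uv,z,n in cs: print(n,u(uv,z))
# side: crop j scale 2.2
f=2.2
for (a,b),z,n in (((129,396),.003,"tallcircle"),((156,553),.003,"shortcircle"),((131,414.5),.061,"vial"),((139,459.5),.058,"cup"),((308,98),.204,"tall"),((191,172),.134,"short")):
    print("side",n,unproj("side",(150+a/f-.5,20+b/f-.5),z))
```

```text
tall [0.63227292 0.28238411 0.204     ] short [0.51095347 0.2740862  0.134     ]
tallcircle [0.42485486 0.09490353 0.003     ]
vialcircle [0.43162168 0.03060647 0.003     ]
shortcircle [ 0.4412175  -0.08799851  0.003     ]
vial [0.43150971 0.02888799 0.061     ]
cup [ 0.43585483 -0.02212011  0.058     ]
side tallcircle [0.4255617  0.09259867 0.003     ]
side shortcircle [ 0.44215642 -0.0904492   0.003     ]
side vial [0.43223002 0.0240155  0.061     ]
side cup [ 0.43686995 -0.02503622  0.058     ]
side tall [0.63458566 0.28112471 0.204     ]
side short [0.51303576 0.27145131 0.134     ]
```

Request:
jog_arm --deltas '[-0.015,-0.005,0,0,0,0,-0.3,-0.05,-0.017,0,0,0,0,-0.3,-0.095,-0.032,0,0,0,0,-0.3,-0.14,-0.047,0,0,0,0,-0.3,-0.185,-0.062,0,0,0,0,-0.3,-0.23,-0.077,0,0,0,0,-0.3,-0.27,-0.09,0,0,0,0,-0.3,-0.305,-0.101,0,0,0,0,-0.3,-0.326,-0.108,0,0,0,0,-0.3,-0.331,-0.11,0,0,0,0,-0.3,-0.331,-0.11,0.03,0,0,0,-0.3,-0.331,-0.11,0.06,0,0,0,-0.3]'

```text
time_s: 18.85
position: [0.4325, 0.0268, 0.1866]
tool_rot: [[0.001, 1.0, 0.001], [1.0, -0.001, 0.0], [0.0, 0.001, -1.0]]
ft_force: [1.0, 0.1, -0.5]
grip_width: 0.0553
```

Request:
jog_arm --deltas '[0,0,0.03,0,0,0,-0.3,0,0,0.06,0,0,0,-0.3,0,0,0.09,0,0,0,-0.3,0,0,0.115,0,0,0,-0.3,0,0,0.13,0,0,0,-0.3,0,0,0.13,0,0,0,-0.3,0,0,0.13,0,0,0,-0.3]'

```text
time_s: 19.43
position: [0.432, 0.0273, 0.0893]
tool_rot: [[-0.0, 1.0, -0.002], [1.0, 0.0, 0.001], [0.001, -0.002, -1.0]]
ft_force: [0.7, 0.6, -0.1]
grip_width: 0.0556
```

Run:
```python
from h import *
p=env.observe()["position"];print(p)
crop("side",160,140,280,280,4.2,"k_s")
crop("top",230,240,350,330,5,"k_t")
print(proj("side",p),proj("top",p))
```

```text
[0.43197681 0.02731491 0.08927769]
[[206.97830501 198.00683009]] [[273.80822682 292.78471584]]
```

View pics/k_s.png

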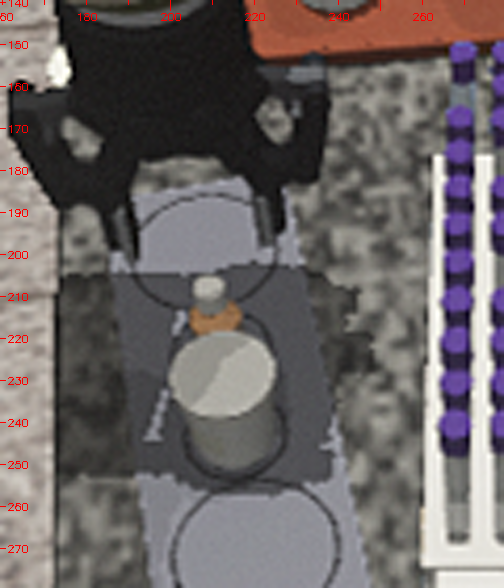

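View pics/k_t.png

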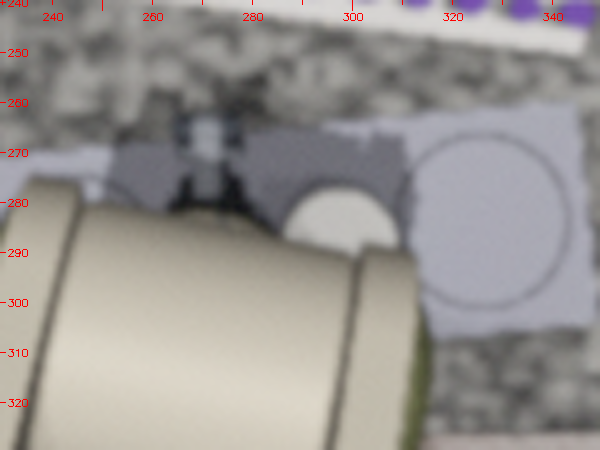

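Request:
jog_arm --deltas '[-0.003,0.001,0.012,0,0,0,-0.3,-0.003,0.001,0.03,0,0,0,-0.3,-0.003,0.001,0.05,0,0,0,-0.3,-0.003,0.001,0.07,0,0,0,-0.3,-0.003,0.001,0.085,0,0,0,-0.3,-0.003,0.001,0.094,0,0,0,-0.3,-0.003,0.001,0.096,0,0,0,-0.3,-0.003,0.001,0.096,0,0,0,-0.3,-0.003,0.001,0.096,0,0,0,-0.3]'

```text
time_s: 20.28
position: [0.4335, 0.0244, 0.0186]
tool_rot: [[-0.0, 1.0, 0.001], [1.0, 0.0, -0.0], [-0.0, 0.001, -1.0]]
ft_force: [-0.2, 1.1, -0.1]
grip_width: 0.0559
```

Run:
```python
from h import *
p=env.observe()["position"];print(p)
crop("side",170,170,260,270,6,"l_s")
```

```text
[0.43352996 0.02442973 0.01859748]
```

View pics/l_s.png

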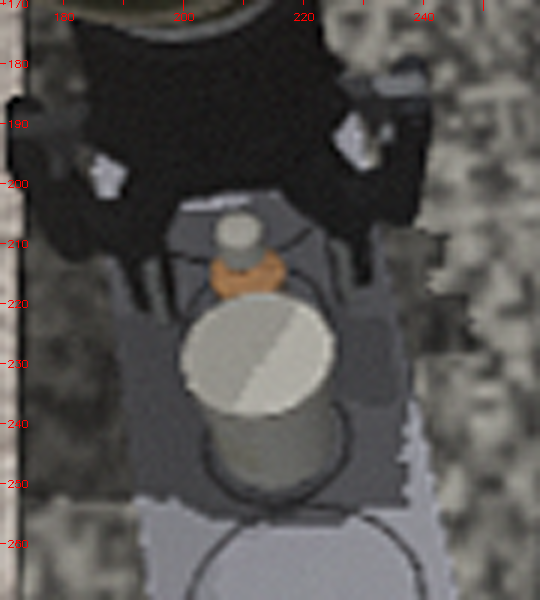

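Request:
jog_arm --deltas '[0,0,0,0,0,0,0.2,0,0,0,0,0,0,0.3,0,0,0,0,0,0,0.4,0,0,0,0,0,0,0.5,0,0,0,0,0,0,0.7,0,0,0,0,0,0,1,0,0,0,0,0,0,1,0,0,0,0,0,0,1]' --grip_force 25

```text
time_s: 21.0
position: [0.4331, 0.0245, 0.0182]
tool_rot: [[-0.0, 1.0, 0.0], [1.0, 0.0, -0.0], [-0.0, 0.0, -1.0]]
ft_force: [-0.6, 0.8, 6.0]
grip_width: 0.0243
```

Run:
```python
from h import *
p=env.observe()["position"];print(p)
crop("side",170,170,260,270,6,"m_s")
```

```text
[0.43311392 0.02449267 0.01824781]
```

View pics/m_s.png

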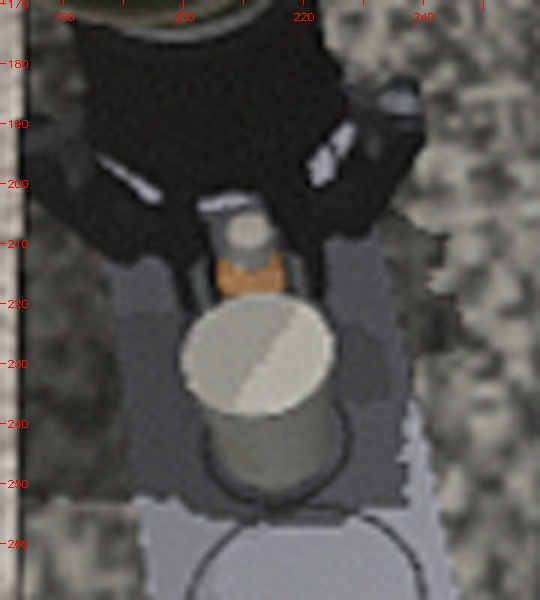

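Request:
jog_arm --deltas '[0,0,-0.004,0,0,0,1,0,0,-0.014,0,0,0,1,0,0,-0.034,0,0,0,1,0,0,-0.06,0,0,0,1,0,0,-0.09,0,0,0,1,0,0,-0.12,0,0,0,1,0,0,-0.15,0,0,0,1,0,0,-0.18,0,0,0,1,0,0,-0.205,0,0,0,1,0,0,-0.225,0,0,0,1,0,0,-0.238,0,0,0,1,0,0,-0.24,0,0,0,1]'

```text
time_s: 22.05
position: [0.4336, 0.0244, 0.2]
tool_rot: [[-0.0, 1.0, 0.004], [1.0, 0.0, -0.001], [-0.001, 0.004, -1.0]]
ft_force: [0.5, 0.3, -0.5]
grip_width: 0.0244
```

Run:
```python
from h import *
p=env.observe()["position"];print(p)
crop("side",130,80,290,280,3,"n_s")
```

```text
[0.43357364 0.02443636 0.20002889]
```

View pics/n_s.png

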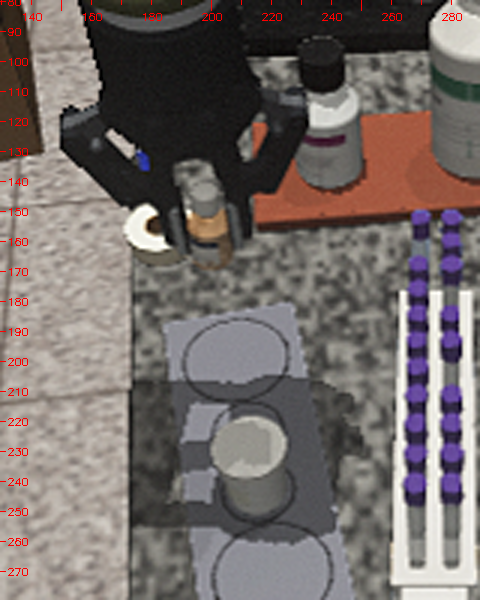

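Request:
jog_arm --deltas '[-0.004,0.003,0,0,0,0,1,-0.014,0.009,0,0,0,0,1,-0.03,0.02,0,0,0,0,1,-0.05,0.033,0,0,0,0,1,-0.075,0.049,0,0,0,0,1,-0.1,0.066,0,0,0,0,1,-0.125,0.082,0,0,0,0,1,-0.15,0.099,0,0,0,0,1,-0.175,0.115,0,0,0,0,1,-0.2,0.131,0,0,0,0,1,-0.225,0.148,0,0,0,0,1,-0.25,0.164,0,0,0,0,1]'

```text
time_s: 23.1
position: [0.5568, -0.1655, 0.1969]
tool_rot: [[0.001, 1.0, -0.001], [1.0, -0.001, 0.0], [0.0, -0.001, -1.0]]
ft_force: [-0.5, 0.5, 0.2]
grip_width: 0.0247
```

Request:
jog_arm --deltas '[-0.025,0.017,0,0,0,0,1,-0.05,0.033,0,0,0,0,1,-0.075,0.049,0,0,0,0,1,-0.098,0.065,0,0,0,0,1,-0.118,0.078,0,0,0,0,1,-0.133,0.088,0,0,0,0,1,-0.143,0.094,0,0,0,0,1,-0.147,0.097,0,0,0,0,1,-0.147,0.097,0,0,0,0,1,-0.147,0.097,0,0,0,0,1]'

```text
time_s: 23.93
position: [0.6286, -0.2737, 0.1972]
tool_rot: [[0.0, 1.0, -0.001], [1.0, -0.0, 0.001], [0.001, -0.001, -1.0]]
ft_force: [0.1, 0.4, 0.4]
grip_width: 0.0245
```

Request:
jog_arm --deltas '[0,0,0.01,0,0,0,1,0,0,0.03,0,0,0,1,0,0,0.055,0,0,0,1,0,0,0.08,0,0,0,1,0,0,0.105,0,0,0,1,0,0,0.13,0,0,0,1,0,0,0.155,0,0,0,1,0,0,0.173,0,0,0,1,0,0,0.183,0,0,0,1,0,0,0.187,0,0,0,1,0,0,0.187,0,0,0,1]'

```text
time_s: 24.85
position: [0.6287, -0.273, 0.0574]
tool_rot: [[-0.0, 1.0, -0.001], [1.0, 0.0, 0.0], [0.0, -0.001, -1.0]]
ft_force: [0.3, 0.4, -0.1]
grip_width: 0.0243
```

Run:
```python
from h import *
p=env.observe()["position"];print(p)
crop("side",230,250,390,400,4.5,"o_s")
crop("top",350,150,470,290,4,"o_t")
```

```text
[ 0.62867895 -0.27298822  0.05741534]
```

View pics/o_s.png

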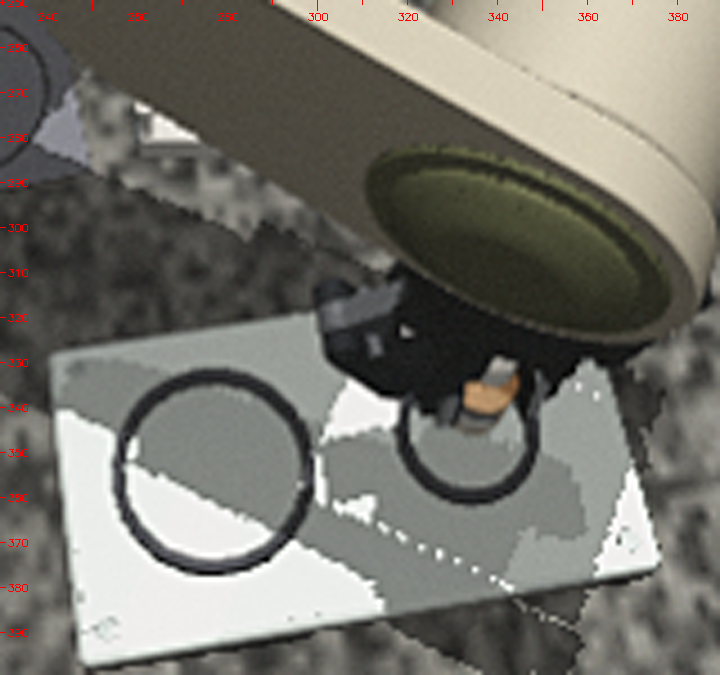

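View pics/o_t.png

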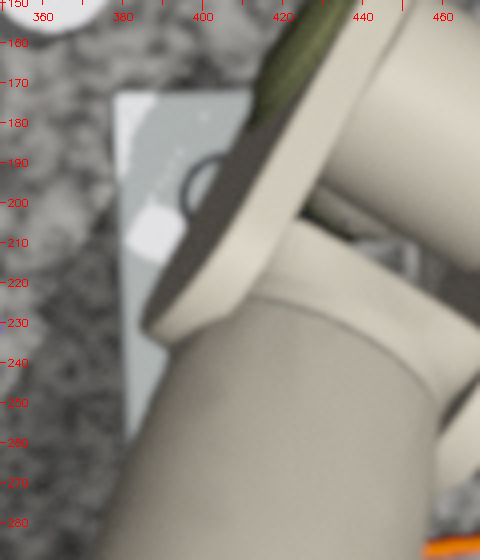

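Run:
```python
from h import *
c=np.array([.6281,-.2747])
a=np.linspace(0,2*np.pi,60)
im=cv2.imread("pics/o_s.png")
def dr(c,r,z,col):
    P=proj("side",np.c_[c[0]+r*np.cos(a),c[1]+r*np.sin(a),np.full(60,z)])
    q=((P-[230,250]+.5)*4.5*16).astype(np.int32)
    cv2.polylines(im,[q],True,col,1,cv2.LINE_AA,4)
for z in(.0422,.0842): dr(c,.013,z,(0,0,255))
for r in(.023,.028): dr(c,r,.022,(0,255,0))
cv2.imwrite("pics/o_s2.png",cv2.resize(im[290:560,300:600],None,fx=2,fy=2))
```

```text
(no output)
```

View pics/o_s2.png

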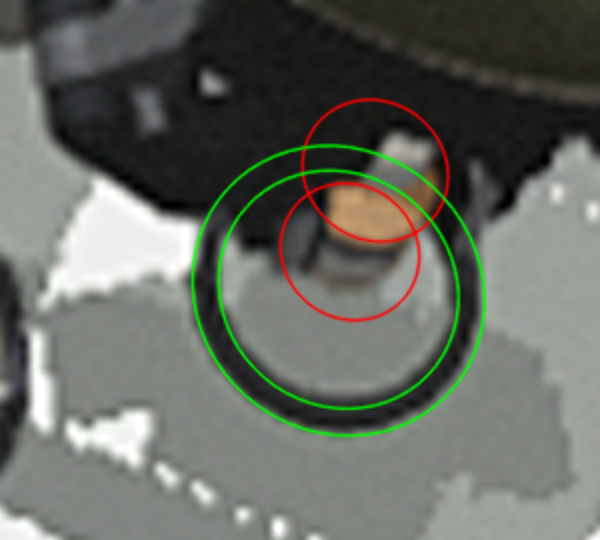

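Run:
```python
from h import *
im=eyes.get_image("side")
crop("side",312,318,360,366,13,"p_s",im)
```

```text
(no output)
```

View pics/p_s.png

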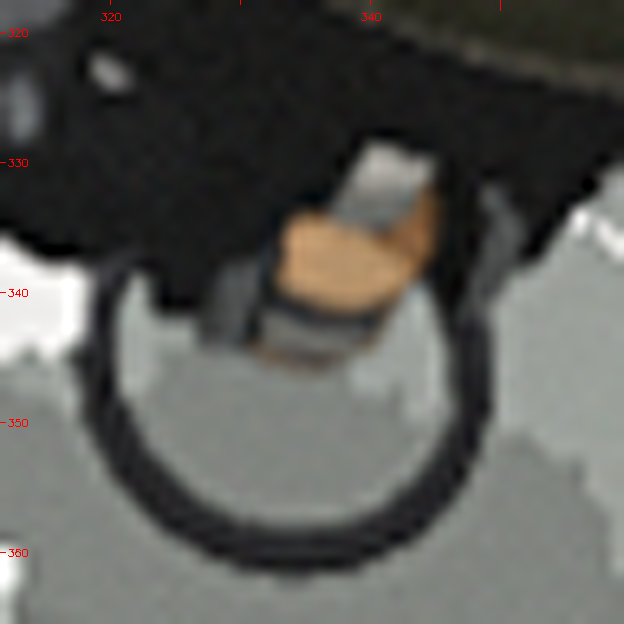

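Run:
```python
from h import *
s=env.observe();print(s["position"],s["tool_rot"].round(4).tolist())
p=s["position"]
im0=cv2.imread("pics/p_s.png")
a=np.linspace(0,2*np.pi,80)
def pl(im,X,col):
    q=((proj("side",X)-[312,318]+.5)*13*16).astype(np.int32)
    cv2.polylines(im,[q],True,col,1,cv2.LINE_AA,4)
out=[]
for dy in(0,.006):
    im=im0.copy()
    for sg in(-1,1):
        x=p[0]+sg*.0125
        pl(im,np.array([[x,p[1]-.011,p[2]],[x,p[1]+.011,p[2]],[x,p[1]+.011,p[2]+.03],[x,p[1]-.011,p[2]+.03]]),(255,255,0))
    b=p[2]-.0152
    for z,r in((0,.013),(.042,.013),(.042,.0085),(.058,.0085)):
        pl(im,np.c_[p[0]+r*np.cos(a),p[1]+dy+r*np.sin(a),np.full(80,b+z)],(0,0,255))
    for r in(.023,.028): pl(im,np.c_[.6281+r*np.cos(a),-.2747+r*np.sin(a),np.full(80,.022)],(0,255,0))
    out.append(im[:,100:520])
cv2.imwrite("pics/p_o.png",cv2.resize(np.hstack(out),(800,594)))
```

```text
[ 0.62923971 -0.27343127  0.0587944 ] [[-0.0001, 1.0, 0.0015], [1.0, 0.0001, -0.001], [-0.001, 0.0015, -1.0]]
```

View pics/p_o.png

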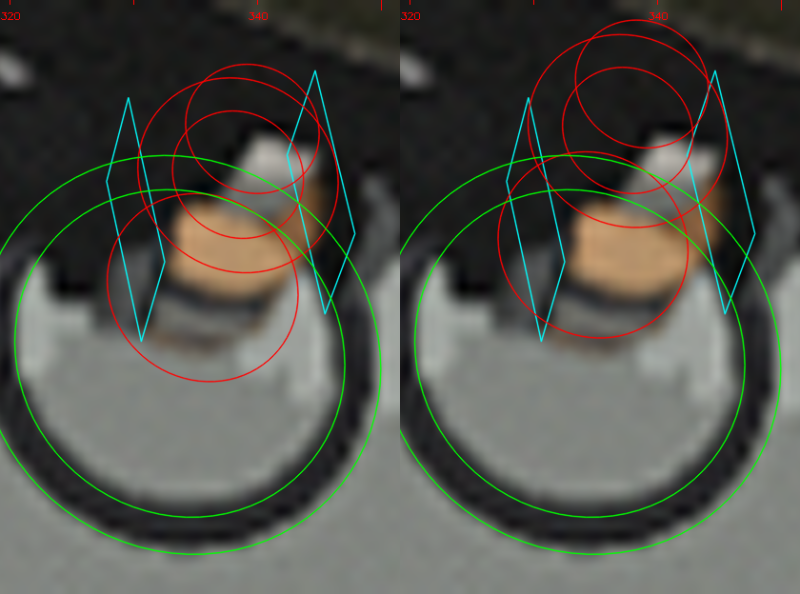

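Run:
```python
from h import *
a=np.linspace(0,2*np.pi,80)
def ov(f,o,sc,p,reg,name,dy=0):
    im=cv2.imread(f)
    k=12/sc
    x0,y0,x1,y1=[int((v-o[i%2])*sc) for i,v in enumerate(reg)]
    im=cv2.resize(im[y0:y1,x0:x1],None,fx=k,fy=k,interpolation=cv2.INTER_CUBIC)
    im2=im.copy()
    def pl(X,col):
        q=((proj("side",X)-[reg[0],reg[1]]+.5)*12*16).astype(np.int32)
        cv2.polylines(im2,[q],True,col,1,cv2.LINE_AA,4)
    for sg in(-1,1):
        x=p[0]+sg*.0125
        pl(np.array([[x,p[1]-.011,p[2]],[x,p[1]+.011,p[2]],[x,p[1]+.011,p[2]+.03],[x,p[1]-.011,p[2]+.03]]),(255,255,0))
    b=p[2]-.0152
    for z,r in((0,.013),(.042,.013),(.042,.0085),(.058,.0085)):
        pl(np.c_[p[0]+r*np.cos(a),p[1]+dy+r*np.sin(a),np.full(80,b+z)],(0,0,255))
    cv2.imwrite(name,np.hstack([im,im2]))
ov("pics/n_s.png",(130,80),3,np.array([.4336,.0244,.2]),(184,130,216,172),"pics/n_o.png")
```

```text
(no output)
```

View pics/n_o.png

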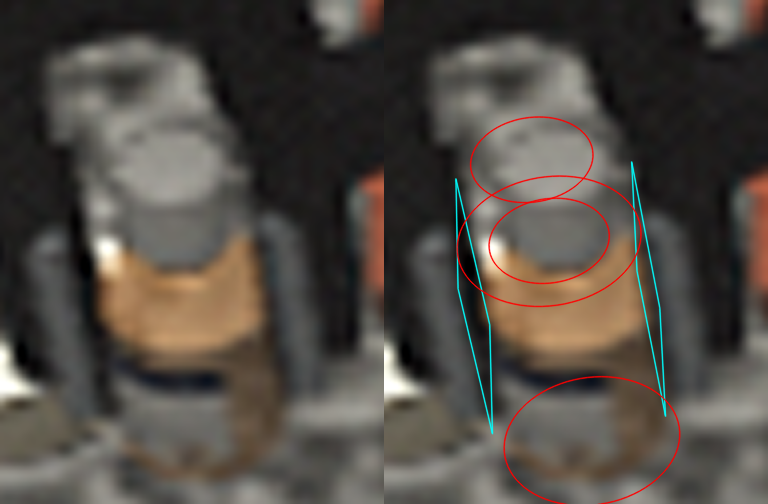

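Request:
jog_arm --deltas '[-0.001,0,0.005,0,0,0,1,-0.001,0,0.012,0,0,0,1,-0.001,0,0.02,0,0,0,1,-0.001,0,0.027,0,0,0,1,-0.001,0,0.032,0,0,0,1,-0.001,0,0.035,0,0,0,1,-0.001,0,0.036,0,0,0,1,-0.001,0,0.036,0,0,0,1]'

```text
time_s: 25.67
position: [0.6288, -0.274, 0.0305]
tool_rot: [[0.0, 1.0, -0.0], [1.0, -0.0, 0.0], [0.0, -0.0, -1.0]]
ft_force: [0.1, 0.1, 0.3]
grip_width: 0.0245
```

Run:
```python
from h import *
p=env.observe()["position"];print(p)
crop("side",305,310,365,370,9,"q_s")
```

```text
[ 0.6288268  -0.27401095  0.03048951]
```

View pics/q_s.png

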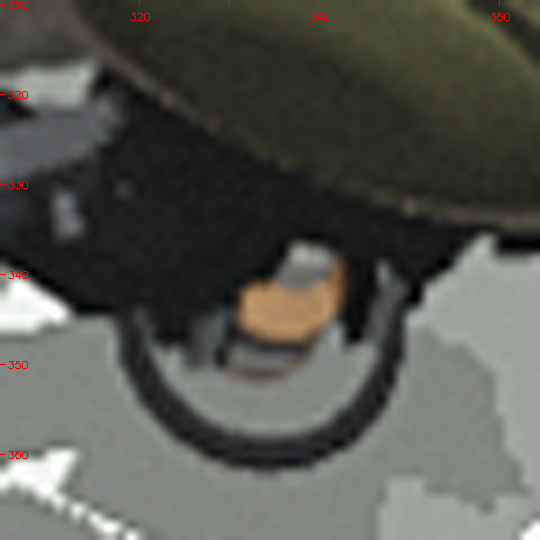

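Run:
```python
from h import *
print(unproj("side",(333.5,351.3),.0155)+[0,.013,0])
# ring refined from q_s: outer front lowest pt at z=.022 top / inner front lowest
print(unproj("side",(334,357.3),.022)+[0,.023,0], unproj("side",(334,361.3),.018)+[0,.028,0])
```

```text
[ 0.62688148 -0.26899388  0.0155    ]
[ 0.62437291 -0.27106459  0.022     ] [ 0.62360181 -0.27149346  0.018     ]
```

Request:
jog_arm --deltas '[-0.002,0,0.0005,0,0,0,1,-0.002,0,0.0015,0,0,0,1,-0.002,0,0.0022,0,0,0,1,-0.002,0,0.0022,0,0,0,1]'

```text
time_s: 26.05
position: [0.6289, -0.2757, 0.0294]
tool_rot: [[0.0, 1.0, 0.0], [1.0, -0.0, -0.0], [-0.0, 0.0, -1.0]]
ft_force: [-0.1, -0.8, 2.2]
grip_width: 0.0243
```

Request:
jog_arm --deltas '[0,0,0,0,0,0,0.2,0,0,0,0,0,0,0.1,0,0,0,0,0,0,0,0,0,0,0,0,0,-0.2,0,0,0,0,0,0,-0.2,0,0,0,0,0,0,-0.2,0,0,-0.02,0,0,0,-0.2,0,0,-0.05,0,0,0,-0.2,0,0,-0.09,0,0,0,-0.2,0,0,-0.13,0,0,0,-0.2,0,0,-0.17,0,0,0,-0.2,0,0,-0.2,0,0,0,-0.2]'

```text
time_s: 27.05
position: [0.6291, -0.2757, 0.182]
tool_rot: [[-0.0, 1.0, 0.002], [1.0, 0.0, -0.002], [-0.002, 0.002, -1.0]]
ft_force: [-0.8, -0.4, 0.7]
grip_width: 0.0514
```

Run:
```python
from h import *
p=env.observe()["position"];print(p)
crop("side",230,240,390,400,4.5,"r_s")
```

```text
[ 0.62908198 -0.27565161  0.1819989 ]
```

View pics/r_s.png

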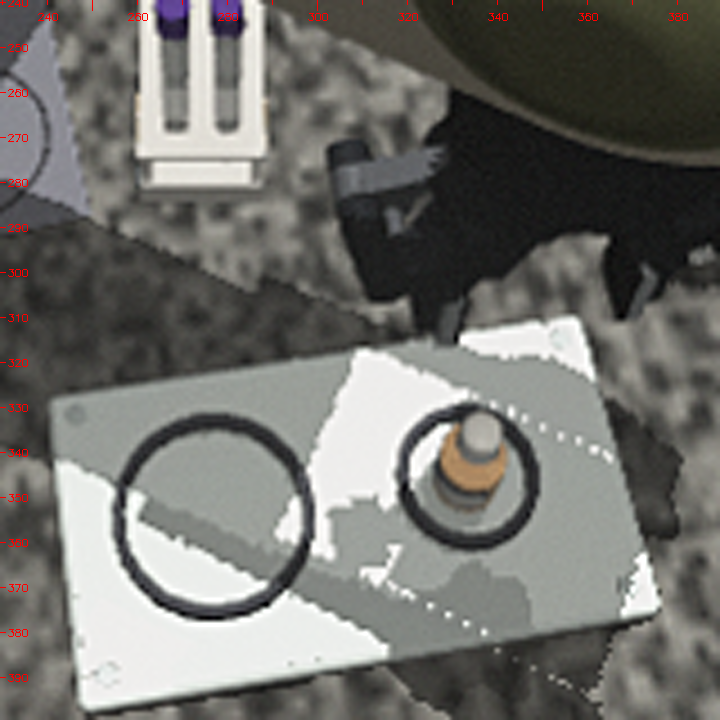

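Request:
jog_arm --deltas '[0.015,-0.012,0,0,0,0,-0.6,0.05,-0.038,0,0,0,0,-0.9,0.09,-0.069,0,0,0,0,-0.9,0.13,-0.1,0,0,0,0,-0.9,0.17,-0.131,0,0,0,0,-0.9,0.21,-0.161,0,0,0,0,-0.9,0.25,-0.192,0,0,0,0,-0.9,0.285,-0.219,0,0,0,0,-0.9,0.315,-0.242,0,0,0,0,-0.9,0.33,-0.254,0,0,0,0,-0.9,0.333,-0.256,0,0,0,0,-0.9,0.333,-0.256,0,0,0,0,-0.9]'

```text
time_s: 28.1
position: [0.4372, -0.0258, 0.1793]
tool_rot: [[-0.001, 1.0, 0.001], [1.0, 0.001, -0.0], [-0.0, 0.001, -1.0]]
ft_force: [0.5, 0.2, 0.3]
grip_width: 0.0813
```

Request:
jog_arm --deltas '[0,0,0.02,0,0,0,-0.9,0,0,0.05,0,0,0,-0.9,0,0,0.08,0,0,0,-0.9,0,0,0.1,0,0,0,-0.9,0,0,0.11,0,0,0,-0.9,0,0,0.11,0,0,0,-0.9,0,0,0.11,0,0,0,-0.9]'

```text
time_s: 28.68
position: [0.4377, -0.0265, 0.0967]
tool_rot: [[0.001, 1.0, 0.0], [1.0, -0.001, -0.0], [-0.0, 0.0, -1.0]]
ft_force: [-0.7, 0.3, 1.2]
grip_width: 0.0812
```

Run:
```python
from h import *
p=env.observe()["position"];print(p)
crop("side",150,150,290,290,4.5,"s_s")
t=eyes.get_image("top")
crop("top",365,160,450,285,4.5,"s_t",t)
```

```text
[ 0.43765013 -0.02649922  0.09670255]
```

View pics/s_s.png

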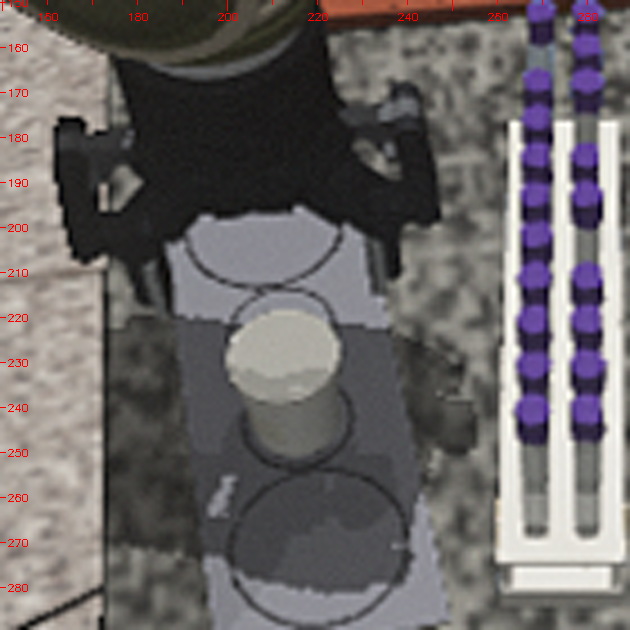

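View pics/s_t.png

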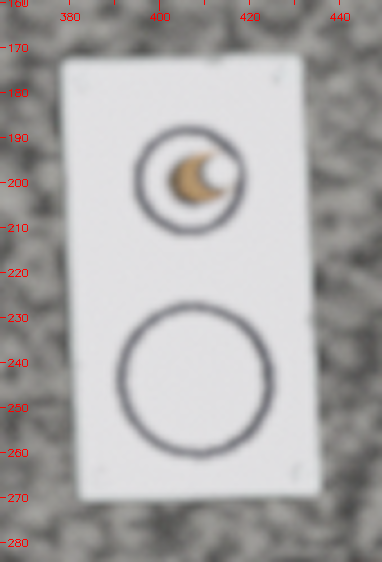

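Run:
```python
from h import *
print(unproj("top",(413.2,198),.072), unproj("top",(406.8,199.5),.022))
p=np.array([.628,-.2715])
v=lambda z,r:proj("top",[[p[0],p[1]+r,z],[p[0],p[1]-r,z]]).round(1).tolist()
print(v(.056,.013),v(.014,.013),v(.072,.0085))
print(unproj("side",(336,335),.072))
```

```text
[ 0.62578905 -0.26899106  0.072     ] [ 0.62727414 -0.26902334  0.022     ]
[[406.1, 197.8], [418.3, 197.6]] [[401.1, 199.6], [412.8, 199.4]] [[410.3, 197.0], [418.4, 196.9]]
[ 0.62678082 -0.27377592  0.072     ]
```

Request:
jog_arm --deltas '[0.001,-0.001,0.012,0,0,0,-0.9,0.001,-0.001,0.03,0,0,0,-0.9,0.001,-0.001,0.05,0,0,0,-0.9,0.001,-0.001,0.068,0,0,0,-0.9,0.001,-0.001,0.08,0,0,0,-0.9,0.001,-0.001,0.086,0,0,0,-0.9,0.001,-0.001,0.087,0,0,0,-0.9,0.001,-0.001,0.087,0,0,0,-0.9]'

```text
time_s: 29.45
position: [0.4365, -0.0252, 0.0318]
tool_rot: [[-0.0, 1.0, 0.001], [1.0, 0.0, -0.0], [-0.0, 0.001, -1.0]]
ft_force: [0.2, -0.9, 0.1]
grip_width: 0.0809
```

Request:
jog_arm --deltas '[0,0,0,0,0,0,-0.5,0,0,0,0,0,0,-0.4,0,0,0,0,0,0,-0.3,0,0,0,0,0,0,-0.2,0,0,0,0,0,0,0,0,0,0,0,0,0,0.3,0,0,0,0,0,0,1,0,0,0,0,0,0,1,0,0,0,0,0,0,1]' --grip_force 25

```text
time_s: 30.2
position: [0.4362, -0.0251, 0.0317]
tool_rot: [[-0.0, 1.0, 0.001], [1.0, 0.0, -0.0], [-0.0, 0.001, -1.0]]
ft_force: [-1.9, 0.3, 5.0]
grip_width: 0.0481
```

Run:
```python
from h import *
p=env.observe()["position"];print(p)
crop("side",170,170,260,270,6,"u_s")
```

```text
[ 0.43623049 -0.02505909  0.03170464]
```

View pics/u_s.png

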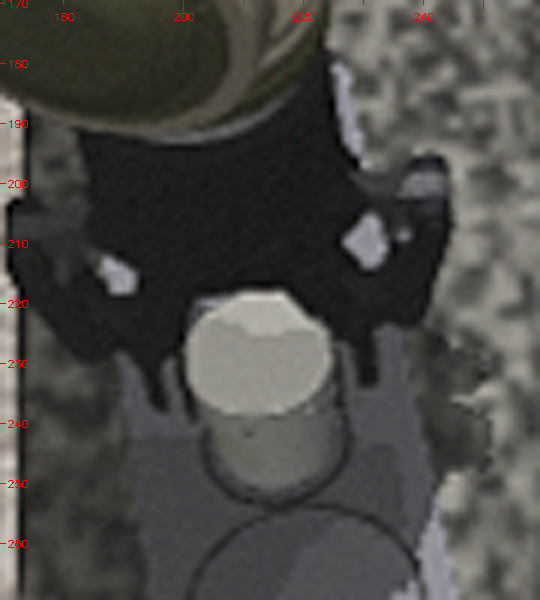

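Request:
jog_arm --deltas '[0,0,-0.004,0,0,0,1,0,0,-0.014,0,0,0,1,0,0,-0.03,0,0,0,1,0,0,-0.05,0,0,0,1,0,0,-0.075,0,0,0,1,0,0,-0.1,0,0,0,1,0,0,-0.125,0,0,0,1,0,0,-0.15,0,0,0,1,0,0,-0.172,0,0,0,1,0,0,-0.19,0,0,0,1,0,0,-0.2,0,0,0,1,0,0,-0.2,0,0,0,1]'

```text
time_s: 31.25
position: [0.4366, -0.0251, 0.1828]
tool_rot: [[-0.0, 1.0, 0.003], [1.0, 0.0, -0.001], [-0.001, 0.003, -1.0]]
ft_force: [-0.7, -1.0, -0.4]
grip_width: 0.0479
```

Request:
jog_arm --deltas '[-0.004,0.001,0,0,0,0,1,-0.014,0.005,0,0,0,0,1,-0.03,0.011,0,0,0,0,1,-0.05,0.019,0,0,0,0,1,-0.074,0.028,0,0,0,0,1,-0.1,0.038,0,0,0,0,1,-0.125,0.047,0,0,0,0,1,-0.15,0.057,0,0,0,0,1,-0.175,0.066,0,0,0,0,1,-0.2,0.076,0,0,0,0,1,-0.225,0.085,0,0,0,0,1,-0.248,0.094,0,0,0,0,1]'

```text
time_s: 32.25
position: [0.5067, -0.2134, 0.1803]
tool_rot: [[0.001, 1.0, -0.001], [1.0, -0.001, 0.001], [0.001, -0.001, -1.0]]
ft_force: [-0.5, 0.3, 0.2]
grip_width: 0.0479
```

Request:
jog_arm --deltas '[-0.022,0.009,0,0,0,0,1,-0.042,0.016,0,0,0,0,1,-0.058,0.022,0,0,0,0,1,-0.071,0.027,0,0,0,0,1,-0.079,0.03,0,0,0,0,1,-0.083,0.032,0,0,0,0,1,-0.083,0.032,0.01,0,0,0,1,-0.083,0.032,0.03,0,0,0,1,-0.083,0.032,0.06,0,0,0,1,-0.083,0.032,0.085,0,0,0,1,-0.083,0.032,0.1,0,0,0,1,-0.083,0.032,0.1,0,0,0,1]'

```text
time_s: 33.25
position: [0.5294, -0.2718, 0.1034]
tool_rot: [[-0.001, 1.0, -0.004], [1.0, 0.001, 0.003], [0.003, -0.004, -1.0]]
ft_force: [0.0, -0.1, -0.2]
grip_width: 0.0481
```

Run:
```python
from h import *
p=env.observe()["position"];print(p)
crop("side",200,240,370,400,4,"v_s")
```

```text
[ 0.52936239 -0.27180562  0.10339914]
```

View pics/v_s.png

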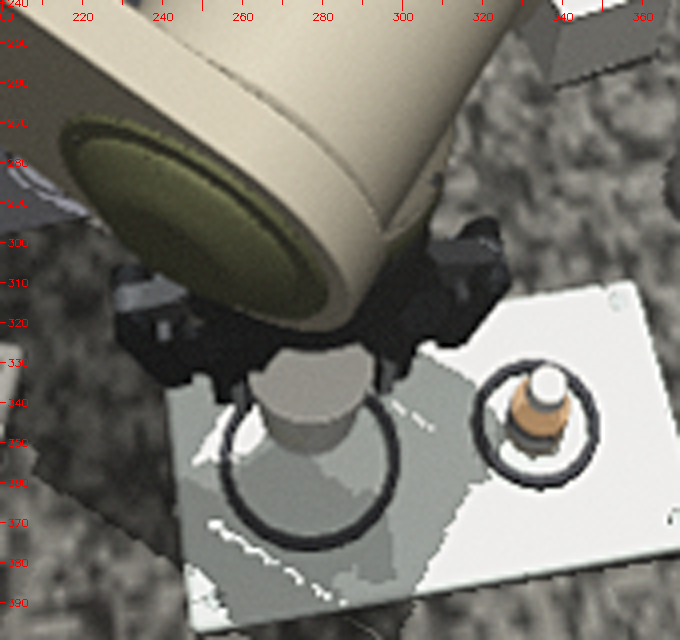

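Request:
jog_arm --deltas '[-0.001,0.001,0.006,0,0,0,1,-0.001,0.001,0.018,0,0,0,1,-0.001,0.001,0.034,0,0,0,1,-0.001,0.001,0.05,0,0,0,1,-0.001,0.001,0.062,0,0,0,1,-0.001,0.001,0.069,0,0,0,1,-0.001,0.001,0.072,0,0,0,1,-0.001,0.001,0.072,0,0,0,1,-0.001,0.001,0.072,0,0,0,1]'

```text
time_s: 34.05
position: [0.5316, -0.2742, 0.0527]
tool_rot: [[0.0, 1.0, 0.001], [1.0, -0.0, -0.001], [-0.001, 0.001, -1.0]]
ft_force: [0.9, -0.1, 0.1]
grip_width: 0.048
```

Run:
```python
from h import *
p=env.observe()["position"];print(p)
crop("side",230,300,330,390,7,"w_s")
```

```text
[ 0.53157473 -0.27420609  0.05274041]
```

View pics/w_s.png

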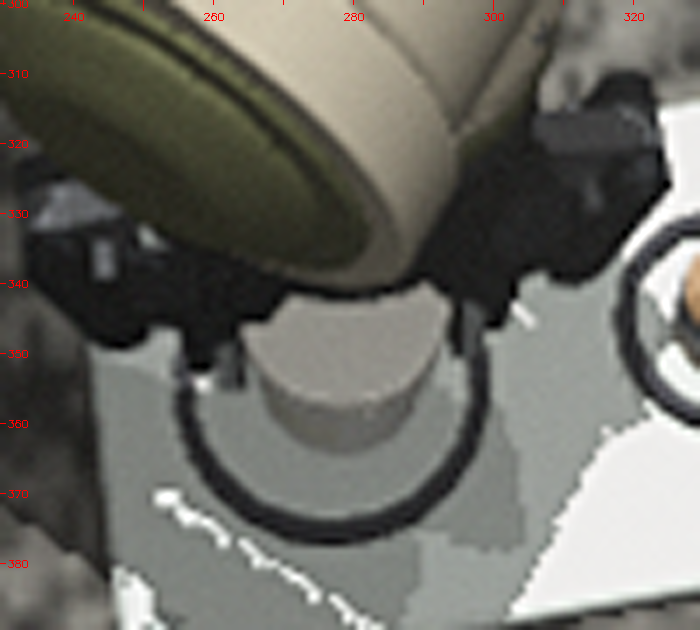

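Run:
```python
from h import *
print("cup bottom",unproj("side",(278.5,364),.024)+[0,.0225,0])
print("lid",unproj("side",(278.7,357),.0715)+[0,.0245,0])
print("ring",unproj("side",(277,373.8),.022)+[0,.034,0],unproj("side",(277,377),.019)+[0,.039,0], unproj("side",(277,354),.022))
```

```text
cup bottom [ 0.52946131 -0.26935454  0.024     ]
lid [ 0.52928351 -0.27062062  0.0715    ]
ring [ 0.524846   -0.27269541  0.022     ] [ 0.52424234 -0.27196699  0.019     ] [ 0.52936809 -0.27433875  0.022     ]
```

Request:
jog_arm --deltas '[-0.001,-0.001,0.004,0,0,0,1,-0.002,-0.001,0.008,0,0,0,1,-0.002,-0.001,0.011,0,0,0,1,-0.002,-0.001,0.0115,0,0,0,1,-0.002,-0.001,0.0115,0,0,0,1]'

```text
time_s: 34.52
position: [0.5305, -0.2755, 0.0434]
tool_rot: [[0.0, 1.0, -0.0], [1.0, -0.0, 0.0], [0.0, -0.0, -1.0]]
ft_force: [0.2, -0.3, -0.4]
grip_width: 0.0477
```

Request:
jog_arm --deltas '[0,0,0.0008,0,0,0,1,0,0,0.0015,0,0,0,1,0,0,0.0015,0,0,0,1]'

```text
time_s: 34.77
position: [0.5307, -0.2756, 0.0428]
tool_rot: [[-0.0, 1.0, 0.0], [1.0, 0.0, -0.0], [-0.0, 0.0, -1.0]]
ft_force: [-0.3, -0.1, 1.7]
grip_width: 0.0479
```

Request:
jog_arm --deltas '[0,0,0,0,0,0,-0.2,0,0,0,0,0,0,-0.3,0,0,0,0,0,0,-0.5,0,0,0,0,0,0,-0.5,0,0,0,0,0,0,-0.5,0,0,-0.015,0,0,0,-0.5,0,0,-0.04,0,0,0,-0.5,0,0,-0.08,0,0,0,-0.5,0,0,-0.12,0,0,0,-0.5,0,0,-0.16,0,0,0,-0.5,0,0,-0.2,0,0,0,-0.5,0,0,-0.23,0,0,0,-0.5]'

```text
time_s: 35.77
position: [0.5307, -0.2756, 0.2188]
tool_rot: [[-0.0, 1.0, 0.003], [1.0, 0.0, -0.002], [-0.002, 0.003, -1.0]]
ft_force: [0.0, -0.0, 0.6]
grip_width: 0.0638
```

Run:
```python
from h import *
p=env.observe()["position"];print(p)
crop("side",230,290,390,400,4.8,"x_s")
```

```text
[ 0.53073051 -0.27556772  0.21882518]
```

View pics/x_s.png

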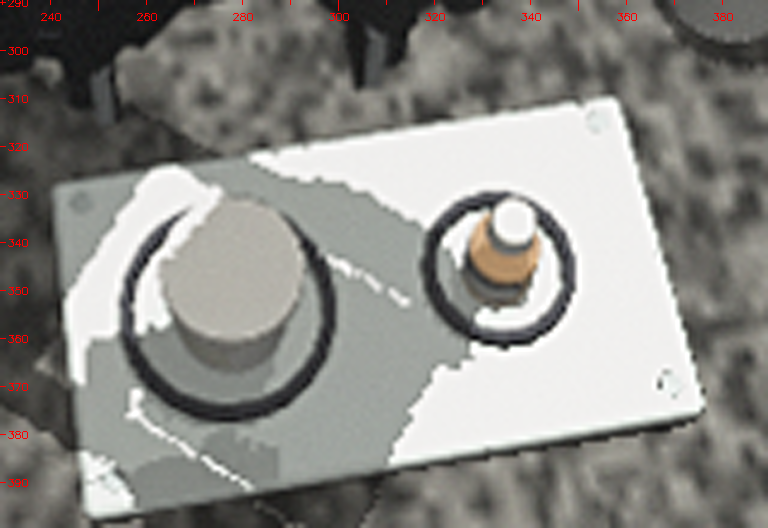

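Request:
jog_arm --deltas '[0.02,-0.001,0,0,0,0,-0.4,0.06,-0.002,0,0,0,0,-0.4,0.115,-0.003,0,0,0,0,-0.4,0.17,-0.005,0,0,0,0,-0.4,0.225,-0.006,0,0,0,0,-0.4,0.28,-0.008,0,0,0,0,-0.4,0.335,-0.01,0,0,0,0,-0.4,0.39,-0.011,0,0,0,0,-0.4,0.445,-0.013,0,0,0,0,-0.4,0.5,-0.014,0,0,0,0,-0.4,0.55,-0.016,0,0,0,0,-0.4,0.6,-0.017,0,0,0,0,-0.4]'

```text
time_s: 36.82
position: [0.5164, 0.177, 0.2149]
tool_rot: [[-0.001, 1.0, -0.001], [1.0, 0.001, 0.0], [0.0, -0.001, -1.0]]
ft_force: [1.1, -0.3, -0.0]
grip_width: 0.0596
```

Request:
jog_arm --deltas '[0.045,-0.001,0,0,0,0,-0.4,0.085,-0.002,0,0,0,0,-0.4,0.115,-0.003,0,0,0,0,-0.4,0.13,-0.004,0,0,0,0,-0.4,0.134,-0.004,0,0,0,0,-0.4,0.134,-0.004,0,0,0,0,-0.4,0.134,-0.004,0,0,0,0,-0.4]'

```text
time_s: 37.4
position: [0.5148, 0.274, 0.215]
tool_rot: [[0.001, 1.0, -0.0], [1.0, -0.001, -0.0], [-0.0, -0.0, -1.0]]
ft_force: [1.1, -0.2, -0.1]
grip_width: 0.06
```

Run:
```python
from h import *
p=env.observe()["position"];print(p, ((np.array([.5149,.2752,.1131])-p)/.75).round(4))
t=eyes.get_image("top")
crop("top",365,160,450,285,4.5,"y_t",t)
```

```text
[0.51479934 0.27400379 0.21496714] [ 1.000e-04  1.600e-03 -1.358e-01]
```

View pics/y_t.png

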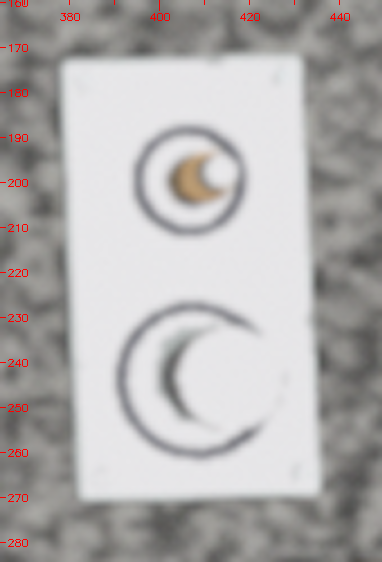

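Request:
jog_arm --deltas '[0.0016,0,0.01,0,0,0,-0.4,0.0016,0,0.03,0,0,0,-0.4,0.0016,0,0.055,0,0,0,-0.4,0.0016,0,0.08,0,0,0,-0.4,0.0016,0,0.105,0,0,0,-0.4,0.0016,0,0.125,0,0,0,-0.4,0.0016,0,0.134,0,0,0,-0.4,0.0016,0,0.136,0,0,0,-0.4,0.0016,0,0.136,0,0,0,-0.4,0.0016,0,0.136,0,0,0,-0.4]'

```text
time_s: 38.28
position: [0.5153, 0.2761, 0.1139]
tool_rot: [[0.0, 1.0, 0.001], [1.0, -0.0, 0.0], [0.0, 0.001, -1.0]]
ft_force: [0.4, 0.6, -0.4]
grip_width: 0.0596
```

Request:
jog_arm --deltas '[0,0,0,0,0,0,0,0,0,0,0,0,0,0.2,0,0,0,0,0,0,1,0,0,0,0,0,0,1,0,0,0,0,0,0,1,0,0,0,0,0,0,1,0,0,0,0,0,0,1,0,0,0,0,0,0,1]' --grip_force 50

```text
time_s: 38.95
position: [0.5149, 0.2764, 0.114]
tool_rot: [[-0.0, 1.0, 0.001], [1.0, 0.0, 0.001], [0.001, 0.001, -1.0]]
ft_force: [-2.0, 0.0, 5.4]
grip_width: 0.0334
```

Request:
jog_arm --deltas '[0,0,-0.004,0,0,0,1,0,0,-0.014,0,0,0,1,0,0,-0.03,0,0,0,1,0,0,-0.05,0,0,0,1,0,0,-0.072,0,0,0,1,0,0,-0.096,0,0,0,1,0,0,-0.12,0,0,0,1,0,0,-0.144,0,0,0,1,0,0,-0.164,0,0,0,1,0,0,-0.179,0,0,0,1,0,0,-0.187,0,0,0,1,0,0,-0.187,0,0,0,1]'

```text
time_s: 39.95
position: [0.5151, 0.2763, 0.2547]
tool_rot: [[-0.0, 1.0, 0.002], [1.0, 0.0, 0.001], [0.001, 0.002, -1.0]]
ft_force: [-1.3, -0.4, -1.9]
grip_width: 0.0331
```

Run:
```python
from h import *
p=env.observe()["position"];print(p, ((np.array([.4458,-.0914,.1030])-p)/.75).round(4), env.observe()["ft_force"])
crop("side",150,20,330,200,3,"z_s")
```

```text
[0.51513546 0.27628927 0.25474389] [-0.0924 -0.4903 -0.2023] [-1.34356341 -0.37633326 -1.85393112]
```

View pics/z_s.png

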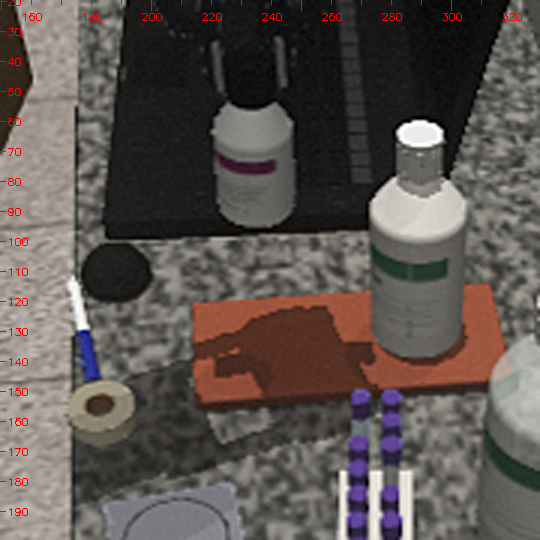

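Held upright. Carrying it back: tool x −0.490, tool y −0.092.

Request:
jog_arm --deltas '[-0.004,-0.001,0,0,0,0,1,-0.014,-0.003,0,0,0,0,1,-0.03,-0.006,0,0,0,0,1,-0.05,-0.009,0,0,0,0,1,-0.074,-0.014,0,0,0,0,1,-0.1,-0.019,0,0,0,0,1,-0.128,-0.024,0,0,0,0,1,-0.156,-0.029,0,0,0,0,1,-0.184,-0.035,0,0,0,0,1,-0.212,-0.04,0,0,0,0,1,-0.24,-0.045,0,0,0,0,1,-0.268,-0.05,0,0,0,0,1]'

```text
time_s: 41.0
position: [0.4763, 0.0734, 0.253]
tool_rot: [[0.001, 1.0, -0.001], [1.0, -0.001, -0.0], [-0.0, -0.001, -1.0]]
ft_force: [-0.4, -0.3, -2.5]
grip_width: 0.0334
```

Request:
jog_arm --deltas '[-0.028,-0.005,0,0,0,0,1,-0.056,-0.01,0,0,0,0,1,-0.084,-0.016,0,0,0,0,1,-0.112,-0.021,0,0,0,0,1,-0.138,-0.026,0,0,0,0,1,-0.162,-0.031,0,0,0,0,1,-0.183,-0.035,0,0,0,0,1,-0.2,-0.038,0,0,0,0,1,-0.213,-0.04,0,0,0,0,1,-0.22,-0.042,0,0,0,0,1,-0.222,-0.042,0,0,0,0,1,-0.222,-0.042,0,0,0,0,1]'

```text
time_s: 42.0
position: [0.4456, -0.0914, 0.2532]
tool_rot: [[0.0, 1.0, -0.0], [1.0, -0.0, 0.0], [0.0, -0.0, -1.0]]
ft_force: [0.1, 0.7, -1.6]
grip_width: 0.0334
```

Run:
```python
from h import *
p=env.observe()["position"];print(p, ((np.array([.4458,-.0914,.1030])-p)/.75).round(4))
```

```text
[ 0.44563893 -0.09139835  0.25323353] [ 2.000e-04 -0.000e+00 -2.003e-01]
```

Request:
jog_arm --deltas '[0,-0.001,0.006,0,0,0,1,0,-0.001,0.022,0,0,0,1,0,-0.001,0.045,0,0,0,1,0,-0.001,0.072,0,0,0,1,0,-0.001,0.1,0,0,0,1,0,-0.001,0.128,0,0,0,1,0,-0.001,0.154,0,0,0,1,0,-0.001,0.174,0,0,0,1,0,-0.001,0.187,0,0,0,1,0,-0.001,0.193,0,0,0,1,0,-0.001,0.195,0,0,0,1,0,-0.001,0.195,0,0,0,1]'

```text
time_s: 43.0
position: [0.4452, -0.091, 0.1071]
tool_rot: [[-0.001, 1.0, 0.0], [1.0, 0.001, 0.0], [0.0, 0.0, -1.0]]
ft_force: [0.0, 1.1, -1.2]
grip_width: 0.0332
```

Request:
jog_arm --deltas '[0,0,0.001,0,0,0,1,0,0,0.002,0,0,0,1,0,0,0.003,0,0,0,1,0,0,0.003,0,0,0,1]'

```text
time_s: 43.33
position: [0.4452, -0.0913, 0.105]
tool_rot: [[0.0, 1.0, 0.0], [1.0, -0.0, -0.0], [-0.0, 0.0, -1.0]]
ft_force: [0.1, -1.2, -2.4]
grip_width: 0.0336
```

Request:
jog_arm --deltas '[0,0,0.001,0,0,0,1,0,0,0.002,0,0,0,1,0,0,0.0025,0,0,0,1,0,0,0.0025,0,0,0,1]'

```text
time_s: 43.67
position: [0.4451, -0.0914, 0.1031]
tool_rot: [[0.0, 1.0, 0.0], [1.0, -0.0, -0.0], [-0.0, 0.0, -1.0]]
ft_force: [-0.8, -0.1, 1.2]
grip_width: 0.0334
```

Touching down (weight gone, +1.2 N), so I'm releasing.

Request:
jog_arm --deltas '[0,0,0,0,0,0,-0.4,0,0,0,0,0,0,-0.4,0,0,0,0,0,0,-0.4,0,0,0,0,0,0,-0.4,0,0,0,0,0,0,-0.4,0,0,-0.02,0,0,0,-0.4,0,0,-0.05,0,0,0,-0.4,0,0,-0.09,0,0,0,-0.4,0,0,-0.13,0,0,0,-0.4,0,0,-0.17,0,0,0,-0.4,0,0,-0.21,0,0,0,-0.4,0,0,-0.235,0,0,0,-0.4]'

```text
time_s: 44.67
position: [0.4454, -0.0914, 0.2822]
tool_rot: [[0.0, 1.0, 0.003], [1.0, -0.0, -0.002], [-0.002, 0.003, -1.0]]
ft_force: [0.5, 0.2, 0.1]
grip_width: 0.0593
```

Run:
```python
from h import *
p=env.observe()["position"];print(p, ((np.array([.6353,.2803,.1785])-p)/.75).round(4))
crop("side",150,150,300,300,4,"A_s")
```

```text
[ 0.44541191 -0.09144114  0.28218963] [ 0.2532  0.4957 -0.1383]
```

View pics/A_s.png

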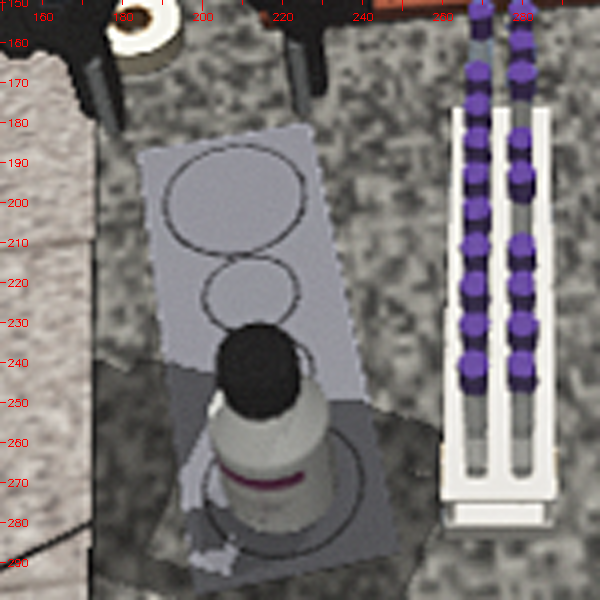

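Request:
jog_arm --deltas '[0.02,0.01,0,0,0,0,-0.6,0.06,0.031,0,0,0,0,-0.6,0.11,0.056,0,0,0,0,-0.6,0.16,0.082,0,0,0,0,-0.6,0.21,0.107,0,0,0,0,-0.6,0.26,0.133,0,0,0,0,-0.6,0.31,0.158,0,0,0,0,-0.6,0.36,0.184,0,0,0,0,-0.6,0.41,0.209,0,0,0,0,-0.6,0.45,0.23,0,0,0,0,-0.6,0.48,0.245,0,0,0,0,-0.6,0.496,0.253,0,0,0,0,-0.6]'

```text
time_s: 45.72
position: [0.6353, 0.2837, 0.2774]
tool_rot: [[-0.003, 1.0, -0.002], [1.0, 0.003, 0.0], [0.0, -0.002, -1.0]]
ft_force: [0.1, -0.0, -0.4]
grip_width: 0.0682
```

Request:
jog_arm --deltas '[0,0,0,0,0,0,-0.6,0,0,0,0,0,0,-0.6,0,0,0.02,0,0,0,-0.6,0,0,0.03,0,0,0,-0.6,0,0,0.03,0,0,0,-0.6]'

```text
time_s: 46.13
position: [0.6341, 0.2794, 0.2549]
tool_rot: [[0.001, 1.0, -0.004], [1.0, -0.001, -0.001], [-0.001, -0.004, -1.0]]
ft_force: [-1.1, -0.5, -0.9]
grip_width: 0.0682
```

Run:
```python
from h import *
p=env.observe()["position"];print(p, ((np.array([.6353,.2803,.1785])-p)/.75).round(4))
crop("side",220,0,340,140,4,"B_s")
```

```text
[0.63411341 0.27942185 0.25487637] [ 0.0016  0.0012 -0.1018]
```

View pics/B_s.png

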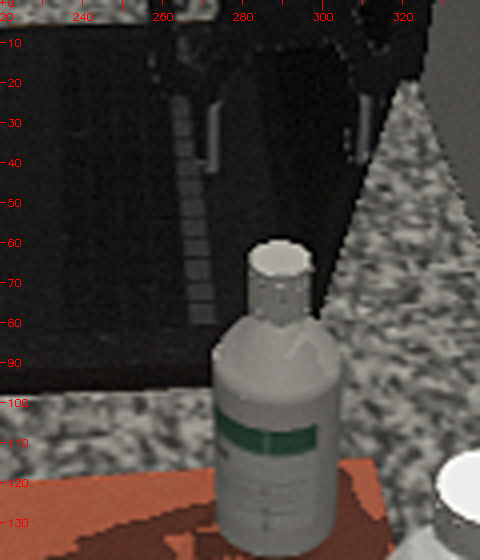

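Request:
jog_arm --deltas '[0.001,0.001,0.01,0,0,0,-0.6,0.001,0.001,0.03,0,0,0,-0.6,0.001,0.001,0.05,0,0,0,-0.6,0.001,0.001,0.07,0,0,0,-0.6,0.001,0.001,0.088,0,0,0,-0.6,0.001,0.001,0.097,0,0,0,-0.6,0.001,0.001,0.1,0,0,0,-0.6,0.001,0.001,0.1,0,0,0,-0.6,0.001,0.001,0.1,0,0,0,-0.6]'

```text
time_s: 46.93
position: [0.636, 0.2814, 0.1827]
tool_rot: [[0.0, 1.0, 0.002], [1.0, -0.0, 0.0], [0.0, 0.002, -1.0]]
ft_force: [0.4, 0.9, 0.8]
grip_width: 0.0679
```

Request:
jog_arm --deltas '[0,0,0,0,0,0,0,0,0,0,0,0,0,0.2,0,0,0,0,0,0,1,0,0,0,0,0,0,1,0,0,0,0,0,0,1,0,0,0,0,0,0,1,0,0,0,0,0,0,1,0,0,0,0,0,0,1]' --grip_force 70

```text
time_s: 47.6
position: [0.6357, 0.2814, 0.1826]
tool_rot: [[0.0, 1.0, 0.001], [1.0, -0.0, 0.0], [0.0, 0.001, -1.0]]
ft_force: [-1.4, -0.9, 5.6]
grip_width: 0.0313
```

Request:
jog_arm --deltas '[0,0,-0.003,0,0,0,1,0,0,-0.008,0,0,0,1,0,0,-0.016,0,0,0,1,0,0,-0.028,0,0,0,1,0,0,-0.042,0,0,0,1,0,0,-0.056,0,0,0,1,0,0,-0.07,0,0,0,1,0,0,-0.083,0,0,0,1,0,0,-0.093,0,0,0,1,0,0,-0.1,0,0,0,1,0,0,-0.103,0,0,0,1,0,0,-0.103,0,0,0,1]'

```text
time_s: 48.6
position: [0.6357, 0.2815, 0.2594]
tool_rot: [[-0.0, 1.0, 0.001], [1.0, 0.0, 0.0], [0.0, 0.001, -1.0]]
ft_force: [-0.8, -0.2, -4.2]
grip_width: 0.0312
```

Run:
```python
from h import *
s=env.observe();p=s["position"];print(p, ((np.array([.4258,.0930,.1716])-p)/.75).round(4),s["ft_force"])
crop("side",220,0,340,140,4,"C_s")
```

```text
[0.63565272 0.28145389 0.25936528] [-0.2798 -0.2513 -0.117 ] [-0.79462614 -0.24352435 -4.19298174]
```

View pics/C_s.png

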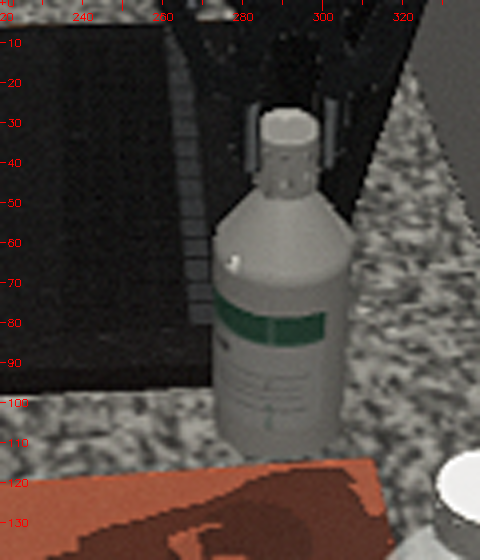

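Request:
jog_arm --deltas '[-0.003,-0.003,0,0,0,0,1,-0.011,-0.012,0,0,0,0,1,-0.023,-0.026,0,0,0,0,1,-0.037,-0.041,0,0,0,0,1,-0.053,-0.059,0,0,0,0,1,-0.07,-0.078,0,0,0,0,1,-0.087,-0.097,0,0,0,0,1,-0.104,-0.116,0,0,0,0,1,-0.121,-0.135,0,0,0,0,1,-0.138,-0.154,0,0,0,0,1,-0.154,-0.171,0,0,0,0,1,-0.169,-0.188,0,0,0,0,1]'

```text
time_s: 49.65
position: [0.4934, 0.1539, 0.2586]
tool_rot: [[0.0, 1.0, -0.001], [1.0, -0.0, -0.0], [-0.0, -0.001, -1.0]]
ft_force: [0.5, 0.0, -3.5]
grip_width: 0.0305
```

Request:
jog_arm --deltas '[-0.015,-0.017,0,0,0,0,1,-0.03,-0.033,0,0,0,0,1,-0.043,-0.048,0,0,0,0,1,-0.055,-0.061,0,0,0,0,1,-0.065,-0.072,0,0,0,0,1,-0.073,-0.081,0,0,0,0,1,-0.078,-0.087,0,0,0,0,1,-0.081,-0.09,0,0,0,0,1,-0.082,-0.091,0,0,0,0,1,-0.082,-0.091,0,0,0,0,1,-0.082,-0.091,0,0,0,0,1]'

```text
time_s: 50.57
position: [0.4266, 0.0933, 0.2589]
tool_rot: [[-0.0, 1.0, 0.0], [1.0, 0.0, 0.0], [0.0, 0.0, -1.0]]
ft_force: [0.0, -0.2, -3.1]
grip_width: 0.0313
```

Run:
```python
from h import *
s=env.observe();p=s["position"];print(p, ((np.array([.4258,.0930,.1716])-p)/.75).round(4),s["ft_force"])
```

```text
[0.42664126 0.09334556 0.25888093] [-0.0011 -0.0005 -0.1164] [ 0.01109461 -0.24096833 -3.06729408]
```

Request:
jog_arm --deltas '[0,-0.001,0.004,0,0,0,1,0,-0.001,0.014,0,0,0,1,0,-0.001,0.03,0,0,0,1,0,-0.001,0.048,0,0,0,1,0,-0.001,0.066,0,0,0,1,0,-0.001,0.083,0,0,0,1,0,-0.001,0.097,0,0,0,1,0,-0.001,0.106,0,0,0,1,0,-0.001,0.111,0,0,0,1,0,-0.001,0.112,0,0,0,1,0,-0.001,0.112,0,0,0,1]'

```text
time_s: 51.48
position: [0.4257, 0.0932, 0.175]
tool_rot: [[-0.0, 1.0, 0.0], [1.0, 0.0, 0.0], [0.0, 0.0, -1.0]]
ft_force: [-0.5, -0.6, -3.8]
grip_width: 0.0309
```

Request:
jog_arm --deltas '[0,0,0.001,0,0,0,1,0,0,0.002,0,0,0,1,0,0,0.003,0,0,0,1,0,0,0.003,0,0,0,1]'

```text
time_s: 51.82
position: [0.4256, 0.0932, 0.1728]
tool_rot: [[0.0, 1.0, 0.0], [1.0, -0.0, -0.0], [-0.0, 0.0, -1.0]]
ft_force: [0.2, -0.8, -3.9]
grip_width: 0.0311
```

Request:
jog_arm --deltas '[0,0,0.0008,0,0,0,1,0,0,0.0016,0,0,0,1,0,0,0.002,0,0,0,1,0,0,0.002,0,0,0,1]'

```text
time_s: 52.15
position: [0.4257, 0.0931, 0.1716]
tool_rot: [[-0.0, 1.0, 0.001], [1.0, 0.0, -0.0], [-0.0, 0.001, -1.0]]
ft_force: [-1.2, -0.2, 3.1]
grip_width: 0.031
```

Contact at the expected height. Releasing and rising clear.

Request:
jog_arm --deltas '[0,0,0,0,0,0,-0.6,0,0,0,0,0,0,-0.6,0,0,0,0,0,0,-0.6,0,0,0,0,0,0,-0.6,0,0,0,0,0,0,-0.6,0,0,0,0,0,0,-0.6,0,0,-0.02,0,0,0,-0.6,0,0,-0.05,0,0,0,-0.6,0,0,-0.09,0,0,0,-0.6,0,0,-0.13,0,0,0,-0.6,0,0,-0.15,0,0,0,-0.6,0,0,-0.16,0,0,0,-0.6]'

```text
time_s: 53.15
position: [0.4262, 0.0932, 0.2934]
tool_rot: [[-0.0, 1.0, 0.004], [1.0, 0.0, -0.0], [-0.0, 0.004, -1.0]]
ft_force: [0.3, -0.0, 0.1]
grip_width: 0.0685
```

Request:
jog_arm --deltas '[0.03,0.01,0,0,0,0,-0.6,0.08,0.02,0,0,0,0,-0.6,0.13,0.04,0,0,0,0,-0.6,0.18,0.06,0,0,0,0,-0.6,0.22,0.08,0,0,0,0,-0.6,0.25,0.09,0,0,0,0,-0.6,0.26,0.09,0,0,0,0,-0.6,0.26,0.09,0,0,0,0,-0.6,0.26,0.09,0,0,0,0,-0.6]'

```text
time_s: 53.9
position: [0.4927, 0.2877, 0.2905]
tool_rot: [[-0.0, 1.0, -0.001], [1.0, 0.0, -0.001], [-0.001, -0.001, -1.0]]
ft_force: [0.3, 0.4, 0.2]
grip_width: 0.0684
```

Run:
```python
from h import *
s=env.observe();print(s["position"],s["ft_force"],s["time_s"])
a=eyes.get_image("side");b=eyes.get_image("top")
cv2.imwrite("pics/D_s.png",a[:,:,::-1]);crop("top",210,160,450,335,3.3,"D_t",b)
```

```text
[0.49266951 0.28769349 0.29051855] [0.34514073 0.44592028 0.23312889] 53.9
```

View pics/D_s.png

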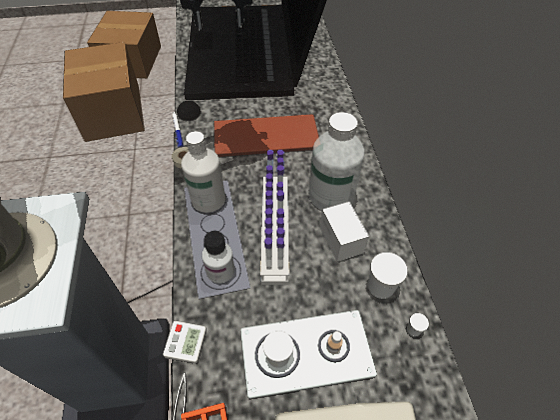

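View pics/D_t.png

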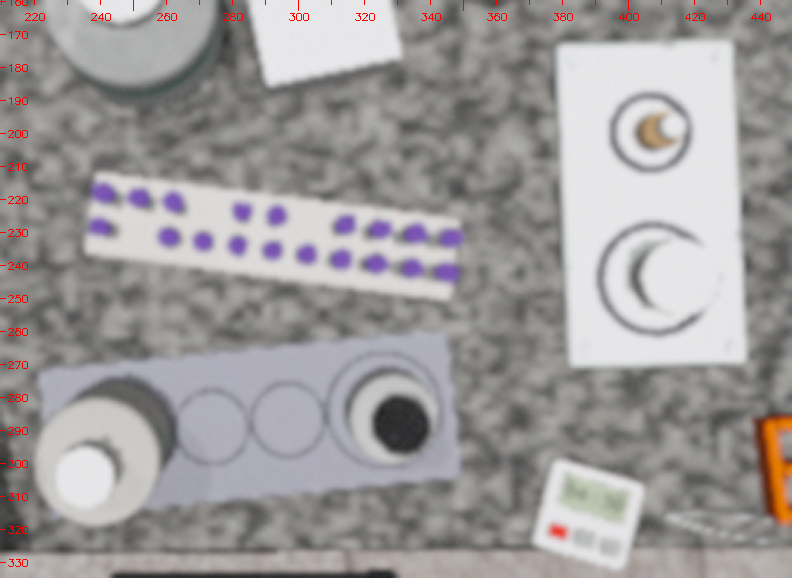

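The final pictures show everything in place. In the top view the tall cap is at about (235,304) and the short cap at about (331,288), the same pixels as at the start. The vial and cup stand upright inside their rings, and the arm is clear. Handing in.

```bash
python3 -c "
from rig import close_job
print(close_job())"
```

```text
the job is handed in; nothing more can be done
None
```

The job is done and handed in at about 54 s of the 122 s allowed. I moved both bottles by their caps to the brown tray, placed the vial in the small ring and the cup in the large ring, then put each bottle back on its own mat circle.

**Last checks**
- **Bottles:** both caps appear within about half a pixel of their starting pixels in the top view, and the short bottle stands inside its circle. I released each bottle within about 1.5 mm of its own grasp point, by the arm's own readings.
- **Vial:** about 1.5 mm from the small ring's centre, measured from the top view.
- **Cup:** inside the large ring, an estimated 2–3 mm off centre. This is less certain because the white lid barely shows against the white plate.
- **Upright and clear:** everything stands upright, and the arm was clear of everything with no force on the tool.

**Disagreements**
- The two cameras differed by about 3–5 mm sideways in absolute position, so I placed the vial and cup by the distance from object to ring within each camera. For the cup, those distances still differed by about 2 mm between cameras.
- The vial looked about 10% smaller than expected while held, and I never found out why. It stood upright after release.

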